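# Stand a flat carton on its end in the dispatch bay

## Task

The packed flat carton lies on its broad side; stand it upright on one of its short ends in the dispatch bay, free-standing and square, with a broad face up against the bay's low back stop. To get there, first lean it on the sloping rest, end down on the ledge and broad face on the back, let go of it there, and take it again by its two broad faces so that it fits between the bay's tall cheeks. Do not drop or throw the carton, and leave the stamp and the whetstone where they are.

Things in the scene. Friction and masses are not known exactly. Their poses are not given: they have to be found in the camera images.
- carton: loose closed cardboard carton with a paper band round its middle, 110 x 62 x 24 mm, about 0.15 kg. At the start it lies flat. Origin: centre of its broad underside; own x along the 110 mm length, y across the 62 mm width, z through the 24 mm thickness. Symmetric: either end may be down and either broad face may go to the stop
- carton_mid (a point): centre of the carton's volume (12 mm above its origin along its z); axes as the carton's
- rest: fixed sloping rest: an L of 5 mm plywood, 44 mm wide, on a base board 112 x 60 x 6 mm. The back board, 60 mm long, leans 35 degrees from vertical toward own +x (roughly away from the robot); the ledge is square to it and runs 31 mm out toward -x, rising. Nothing behind is higher than the back board. Origin: on the table under the inner corner of the L; x level, y across, z up
- rest_seat (a point): inner corner of the L (back board meets ledge), mid-width, 16 mm above the table; axes as the rest's. A seated carton touches both boards here; its long axis is then 35 degrees from vertical and its upper 50 mm stand free above the back board
- bay: fixed dispatch bay: floor board 86 x 102 mm, 6 mm thick; two cheeks 8 mm thick, 52 mm deep, 100 mm high above the floor board, 84 mm apart inside; between them at the back a low stop, 20 mm high above the floor board, its front face at own x = +20 mm. Open at front and top. Origin: on the table; x points to the stop (roughly away from the robot), y across, z up
- bay_foot (a point): point on the top of the bay's floor board where the middle of the standing carton's foot belongs: midway between the cheeks and 12 mm before the stop, 6 mm above the table; axes as the bay's
- stamp: bystander: hand stamp with a round knob handle, 26 x 42 x 66 mm, origin under its centre
- stone: bystander: small dark whetstone, 30 x 72 x 20 mm (long along its y), origin under its centre
There are look-alikes about, which are no part of the job. Leave any purple look-alike of the carton alone.

How it is judged:
On the way:
1. the carton leans on the rest, end on the ledge and broad face on the back board, let go and still (angle between the x axis of carton and the z axis of rest, either way round between 0.48 and 0.74 rad and x of carton_mid in the frame of rest between 0.012 and 0.032 m and y of carton_mid in the frame of rest between -0.02 and 0.02 m and z of carton_mid in the frame of rest between 0.058 and 0.078 m and contact force between carton and rest above 0.2 N and contact force between the fingers and carton below 0.05 N and linear speed of carton below 0.03 m/s and angular speed of carton below 0.3 rad/s), for 0.2 s.
At the end, for the whole second after the job is handed in: The carton stands still and let go on one short end on the bay's floor: upright within 0.05 rad, square to the bay within 0.09 rad, its centre 12 mm before the stop within 4 mm, within 13 mm of midway between the cheeks, 55 mm above the floor board within 3 mm (angle between the x axis of carton and the z axis of bay, either way round below 0.05 rad and angle between the z axis of carton and the x axis of bay, either way round below 0.09 rad and x of carton_mid in the frame of bay between 0.004 and 0.012 m and y of carton_mid in the frame of bay between -0.013 and 0.013 m and z of carton_mid in the frame of bay between 0.058 and 0.064 m and contact force between the fingers and carton below 0.05 N and linear speed of carton below 0.03 m/s and angular speed of carton below 0.3 rad/s); the robot touches nothing.
It fails at once if the carton is dropped or thrown (over 0.6 m/s out of the fingers) (contact force between the fingers and carton below 0.01 N and linear speed of carton above 0.6 m/s).
It fails at once if the stamp is moved more than 30 mm (distance of stamp from where it was at the start of the episode above 0.03 m).
It fails at once if the whetstone is moved more than 30 mm (distance of stone from where it was at the start of the episode above 0.03 m).
It also fails if it takes over 61 s, if anything falls off the work surface, if the arm or the gripper's body presses on something with over 40 N, if the wrist force passes 120 N, or if a joint passes its speed limit or range.

## Robot

A 7-joint arm with a two-finger parallel gripper is mounted at the origin on the work surface; the furniture and walls round the work are solid. World frame = base frame: x ahead of the robot, y to its left, z up, the work surface at z = 0. Lengths are in m, angles in rad, forces in N, time in s.
With the tool pointing down it reaches from about 0.4 to 0.85 m from the base axis. Payload 4.5 kg.
Tool frame: the origin (TCP) lies midway between the tips of the shut fingers; the grasp point (between the pads) lies 19 mm behind it; z points along the fingers, y is the line along which they close (so a half turn about z gives the same grasp; the last joint's range is limited). The gripper opens to 85 mm and grips with 20 to 120 N. Pads are 22 mm wide; open, the fingers measure 114 mm over their backs; the gripper's body (76 mm by 85 mm) begins 54 mm behind the grasp point. The pads swing forward as they close: fully open they stand 13 mm farther back than shut.
Start: joints at [-1.225, 0.689, -0.195, 1.565, 0.157, 0.902, -0.215], TCP at [0.192, 0.595, 0.231] pointing down, gripper open.
Joint ranges: [-3.01, 3.01], [-0.46, 2.08], [-1.47, 1.51], [0.13, 2.56], [-1, 4.14], [0.04, 2.09], [-2.66, 2.66]. Speed limits (rad/s): [2.57, 2.57, 3.14, 3.14, 3.14, 3.14, 3.14].

## Interface

Orientations are given as a unit quaternion [x, y, z, w].
In Python, from rig import readout, get_image, camera_params, bot gives the robot as it stands.
- The arm moves only by the tool carry_out, never from a script. Its argument "series" is a list of rows, each an object with "offset": the shift along the world's x, y, z in cm, a list of three; "turn": the turn about the world's z in rad; "jaw": the opening, from 0 (shut) to 1 (fully open). In form: [{"offset": [tx, ty, tz], "turn": turn, "jaw": jaw}, ...]. A call has 1 to 20 rows; each row is the pose to reach, as a shift and turn from the pose commanded when the call began; what a row does not reach only later rows make up. A row lasts 1/12 s, in which the tool goes at most 41.7 mm and 7.16 degrees, less where a joint would pass 70% of its speed; a pose out of reach is approached as far as the arm can. A call with a gripper value outside its range is refused whole. The fingers move at their own pace and stop on an object; the grip force is fixed at half the most. Time passes only in rows, so rows that repeat a pose let the fingers close. It gives the time, the measured TCP pose, the force, the opening and the grip force at its end, in the units of the state.
- readout.observe(): the state, without advancing time (a new reading comes with each control period).
- get_image(name): name is "side" or "top" or "wrist"; returns the picture (420x560x3 uint8, blue, green, red); there is no depth.
- camera_params(name): a dict with "K" (3x3 intrinsics, pixels), "k1" (the pictures are not rectified: a ray, as slopes to the right and down, at radius r is drawn at 1 + k1 r^2 times it, then the intrinsics apply), "extrinsics" (4x4, takes a point from camera to world coordinates); the wrist camera has in their place "tool_from_camera" (4x4, takes a point from camera to tool coordinates, whose origin is the TCP and whose axes are the flange's). Camera axes: x right, y down, z forward; pixel columns grow to the right and rows downward; lengths in m; the calibration is good to about 2 mm. A picture is of the moment at which its call begins: read the wrist's pose just before it. camera_params takes no time and is no camera call.
- bot.hand_in(): hands the job in; it is judged then, once.
The state is a dict: "clock": time; "q": joint angles; "qd": joint speeds; "joint_torque": joint torques, N m; "eef_pos": TCP position; "orientation": TCP orientation; "wrist_force": force on the tool from outside, world axes, zero at the start; "wrist_torque": the same for the moment, N m; "finger_gap": finger opening in m; "gripper_force": force on a finger pad.
Only numpy, scipy, OpenCV 4.12 (cv2) and the standard library are available. Lean on these libraries where they do the work, as an engineer would, in place of code of your own. Each camera call takes 0.05 s, during which the arm holds its last target. There are 200 camera calls.

## Working session

There is one attempt and no reset: what is moved stays moved. The work goes in short steps, Python scripts to look and compute and a tool call to move; the robot and the scene stay as the last step left them, time stands still between calls to the robot, and variables do not carry over. Pictures are saved under pics/ and viewed, at most 10 in all, crops included, and the job is handed in when it is done.

Besides the shell and the picture viewer there is one more tool, called after ">>>" in YAML: its name, and indented under it one key for each argument. carry_out: Moves the arm, as the interface text tells. Its arguments: {"type":"object","properties":{"series":{"type":"array","items":{"type":"object","properties":{"offset":{"type":"array","items":{"type":"number"}},"turn":{"type":"number"},"jaw":{"type":"number"}}}}},"required":["series"]}

```bash
mkdir -p pics
python3 - <<'E'
from rig import readout, get_image, camera_params, bot
import cv2, numpy as np
s=readout.observe();print({k:np.round(s[k],3) for k in ['clock','q','eef_pos','orientation','finger_gap']})
for n in ['top','side','wrist']:
    cv2.imwrite(f'pics/{n}0.png',get_image(n)); p=camera_params(n); print(n,{k:np.round(v,4).tolist() for k,v in p.items()})
E
```

```text
{'clock': np.float64(0.0), 'q': array([-1.225,  0.69 , -0.195,  1.566,  0.157,  0.903, -0.215]), 'eef_pos': array([0.192, 0.594, 0.23 ]), 'orientation': array([ 0.155,  0.988, -0.001, -0.   ]), 'finger_gap': np.float64(0.086)}
top {'K': [[392.3662, 0.0, 280.4606], [0.0, 392.3662, 206.2038], [0.0, 0.0, 1.0]], 'k1': 0.0112, 'extrinsics': [[-0.0166, -0.9919, 0.126, 0.2559], [-0.9995, 0.0131, -0.0287, 0.1008], [0.0268, -0.1264, -0.9916, 0.8896], [0.0, 0.0, 0.0, 1.0]]}
side {'K': [[518.9352, 0.0, 272.9388], [0.0, 518.9352, 207.7154], [0.0, 0.0, 1.0]], 'k1': -0.1547, 'extrinsics': [[-0.9974, -0.0292, 0.0658, 0.281], [-0.072, 0.4165, -0.9063, 1.2328], [-0.0009, -0.9086, -0.4176, 0.565], [0.0, 0.0, 0.0, 1.0]]}
wrist {'K': [[296.6581, 0.0, 273.4359], [0.0, 296.6581, 212.4184], [0.0, 0.0, 1.0]], 'k1': -0.0375, 'tool_from_camera': [[-0.0004, -0.962, -0.2732, 0.0694], [1.0, -0.0003, -0.0004, 0.0009], [0.0004, -0.2732, 0.962, -0.1419], [0.0, 0.0, 0.0, 1.0]]}
```

View pics/top0.png

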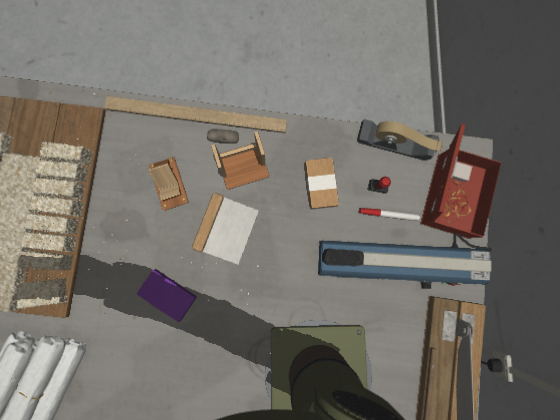

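View pics/side0.png

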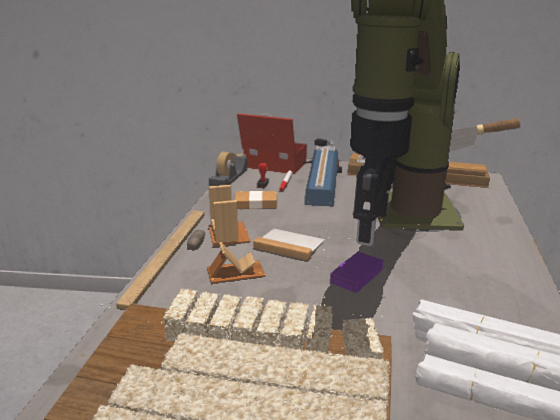

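The top view shows the carton with its white band at (322,183), the bay at (240,163), the rest at (168,183), the stone at (223,136) and the stamp at (381,184). The purple look-alike is at (167,295), and the arm is out of the top view.

```bash
cat > h.py <<'E'
from rig import readout, get_image, camera_params, bot
import cv2, numpy as np
def ray(n,px):
    p=camera_params(n);K=np.array(p['K']);T=np.array(p['extrinsics'])
    px=np.atleast_2d(np.float64(px)); d=cv2.undistortPoints(px[:,None],K,np.array([p['k1'],0,0,0.]))[:,0]
    return T[:3,3],np.c_[d,np.ones(len(d))]@T[:3,:3].T
def plane(n,px,z):
    o,d=ray(n,px); return o+d*((z-o[2])/d[:,2])[:,None]
def proj(n,P):
    p=camera_params(n);T=np.linalg.inv(np.array(p['extrinsics']))
    return cv2.projectPoints(np.atleast_2d(np.float64(P)),cv2.Rodrigues(T[:3,:3])[0],T[:3,3],np.array(p['K']),np.array([p['k1'],0,0,0.]))[0][:,0]
def crop(n,x,y,w,h,s,f,im=None):
    im=get_image(n) if im is None else im
    cv2.imwrite(f,cv2.resize(im[y:y+h,x:x+w],None,fx=s,fy=s,interpolation=cv2.INTER_CUBIC))
E
python3 - <<'E'
from h import *
t=cv2.imread('pics/top0.png');s=cv2.imread('pics/side0.png')
crop('top',140,125,200,90,4,'a.png',t)
crop('side',190,175,100,115,4,'b.png',s)
a=cv2.imread('a.png');cv2.imwrite('pics/a.png',a);cv2.imwrite('pics/b.png',cv2.imread('b.png'))
E
```

```text
(no output)
```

View pics/a.png

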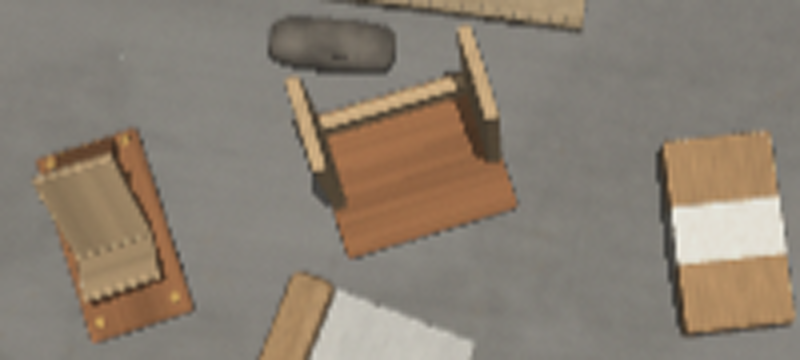

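View pics/b.png

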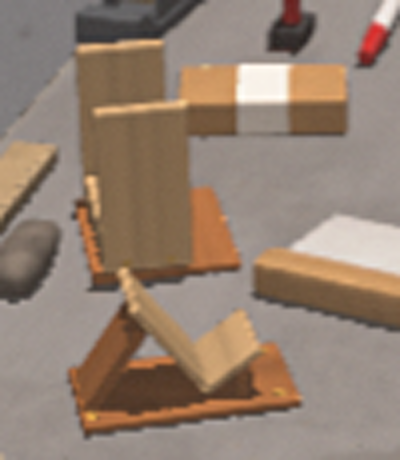

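Crops show carton top corners at crop (664,144),(771,131),(793,321),(685,333). The rest's back leans up-image, away from the robot. The bay's floor front corners are at crop (516,206),(351,257). The measurements follow from these.

Run:
```python
from h import *
f=lambda L:np.array(L)/4.+[140-.375,125-.375]
np.set_printoptions(precision=4,suppress=True)
c=plane('top',f([(664,144),(771,131),(793,321),(685,333)]),.024)
print('carton',c.mean(0),'len',np.linalg.norm(c[0]-c[3]),np.linalg.norm(c[0]-c[1])); d=c[0]+c[1]-c[2]-c[3];print('yaw x',np.arctan2(d[1],d[0]))
def yaw(p,q): d=q-p; return np.arctan2(d[1],d[0])
# rest
b=plane('top',f([(37,158),(137,129),(193,311),(95,341)]),.006);print('restbase',b.mean(0),'yaw',yaw(b[3],b[0]),yaw(b[2],b[1]),np.linalg.norm(b[0]-b[3]),np.linalg.norm(b[0]-b[1]))
tb=plane('top',f([(36,180),(112,153)]),.016+.0491+.003);print('backtop(rear edge)',tb.mean(0),yaw(tb[1],tb[0])-np.pi/2,np.linalg.norm(tb[0]-tb[1]))
tl=plane('top',f([(90,302),(160,277)]),.0338-.004);print('ledge tip(low)',tl.mean(0))
# bay
fl=plane('top',f([(351,257),(516,206)]),.006);print('floorfront',fl.mean(0),'yaw',yaw(fl[1],fl[0])-np.pi/2,np.linalg.norm(fl[0]-fl[1]))
L=plane('top',f([(287,80),(300,76),(326,168),(312,172)]),.106);R=plane('top',f([(458,29),(471,25),(498,114),(484,118)]),.106)
print('L',L.mean(0),yaw(L[2],L[1]),yaw(L[3],L[0]),'R',R.mean(0),yaw(R[2],R[1]),np.linalg.norm(R[1]-R[2]))
print('cheeks mid',(L+R).mean(0)/2,np.linalg.norm(L.mean(0)-R.mean(0)),'yaw',yaw(R.mean(0),L.mean(0))-np.pi/2)
st=plane('top',f([(323,128),(458,92)]),.026);print('stop front',st.mean(0),yaw(st[1],st[0])-np.pi/2,np.linalg.norm(st[0]-st[1]))
sb=camera_params
```

```text
carton [ 0.4184 -0.0178  0.024 ] len 0.10818497920688892 0.06136426896226352
yaw x 0.0819373546204004
restbase [0.4242 0.3285 0.006 ] yaw 0.3193277064890621 0.3042251293853287 0.11105123623874555 0.05852093365934783
backtop(rear edge) [0.449  0.3349 0.0681] 0.3454034840352538 0.042001349957888935
ledge tip(low) [0.3887 0.3165 0.0298]
floorfront [0.4238 0.1483 0.006 ] yaw 0.2938489173310175 0.09838892438564463
L [0.4612 0.2075 0.106 ] 0.27007295750616994 0.26127537992753136 R [0.4879 0.1199 0.106 ] 0.27614728857311266 0.048979724517542844
cheeks mid [0.4746 0.1637 0.106 ] 0.09152583724975782 yaw 0.29699204599953566
stop front [0.4897 0.171  0.026 ] 0.25910437430621536 0.07845336238005686
```

>>> carry_out:
  series:
    - {"offset": [5, -12, 0], "turn": 0.1, "jaw": 1}
    - {"offset": [10, -24, 0], "turn": 0.2, "jaw": 1}
    - {"offset": [15, -36, 0], "turn": 0.3, "jaw": 1}
    - {"offset": [20, -48, 0], "turn": 0.39, "jaw": 1}
    - {"offset": [25.9, -61, 0], "turn": 0.393, "jaw": 1}
    - {"offset": [25.9, -61, 0], "turn": 0.393, "jaw": 1}
    - {"offset": [25.9, -61, 0], "turn": 0.393, "jaw": 1}
    - {"offset": [25.9, -61, 0], "turn": 0.393, "jaw": 1}
    - {"offset": [25.9, -61, 0], "turn": 0.393, "jaw": 1}
    - {"offset": [25.9, -61, 0], "turn": 0.393, "jaw": 1}
    - {"offset": [25.9, -61, 0], "turn": 0.393, "jaw": 1}
    - {"offset": [25.9, -61, 0], "turn": 0.393, "jaw": 1}
    - {"offset": [25.9, -61, 0], "turn": 0.393, "jaw": 1}
    - {"offset": [25.9, -61, 0], "turn": 0.393, "jaw": 1}
    - {"offset": [25.9, -61, 0], "turn": 0.393, "jaw": 1}
    - {"offset": [25.9, -61, 0], "turn": 0.393, "jaw": 1}
    - {"offset": [25.9, -61, 0], "turn": 0.393, "jaw": 1}
    - {"offset": [25.9, -61, 0], "turn": 0.393, "jaw": 1}
    - {"offset": [25.9, -61, -5], "turn": 0.393, "jaw": 1}
    - {"offset": [25.9, -61, -8], "turn": 0.393, "jaw": 1}

```text
clock: 1.82
eef_pos: [0.4524, -0.0137, 0.1518]
orientation: [-0.041, 0.999, 0.001, 0.003]
wrist_force: [0.8, 0.1, -1.2]
finger_gap: 0.0856
gripper_force: 0.0
```

>>> carry_out:
  series:
    - {"offset": [0, 0, -4], "turn": 0, "jaw": 1}
    - {"offset": [0, 0, -8], "turn": 0, "jaw": 1}
    - {"offset": [0, 0, -11], "turn": 0, "jaw": 1}
    - {"offset": [0, 0, -13.5], "turn": 0, "jaw": 1}
    - {"offset": [0, 0, -14.5], "turn": 0, "jaw": 1}
    - {"offset": [0, 0, -15.2], "turn": 0, "jaw": 1}
    - {"offset": [0, 0, -15.2], "turn": 0, "jaw": 1}
    - {"offset": [0, 0, -15.2], "turn": 0, "jaw": 0.6}
    - {"offset": [0, 0, -15.2], "turn": 0, "jaw": 0.6}
    - {"offset": [0, 0, -15.2], "turn": 0, "jaw": 0.6}
    - {"offset": [0, 0, -15.2], "turn": 0, "jaw": 0.6}
    - {"offset": [0, 0, -15.2], "turn": 0, "jaw": 0.6}
    - {"offset": [0, 0, -15.2], "turn": 0, "jaw": 0.6}

```text
clock: 2.9
eef_pos: [0.4507, -0.0143, -0.0006]
orientation: [-0.041, 0.999, 0.0, -0.0]
wrist_force: [0.4, 0.2, -1.1]
finger_gap: 0.0609
gripper_force: 64.6
```

>>> carry_out:
  series:
    - {"offset": [0, 0, 1], "turn": 0, "jaw": 0.6}
    - {"offset": [0, 0, 3], "turn": 0, "jaw": 0.6}
    - {"offset": [0, 0, 6], "turn": 0, "jaw": 0.6}
    - {"offset": [0, 0, 9], "turn": 0, "jaw": 0.6}
    - {"offset": [0, 0, 12], "turn": 0, "jaw": 0.6}
    - {"offset": [0, 0, 15], "turn": 0, "jaw": 0.6}
    - {"offset": [0, 0, 15], "turn": 0, "jaw": 0.6}
    - {"offset": [0, 0, 15], "turn": 0, "jaw": 0.6}

```text
clock: 3.57
eef_pos: [0.4515, -0.0151, 0.1507]
orientation: [-0.04, 0.999, 0.0, 0.002]
wrist_force: [-0.5, 0.0, -1.7]
finger_gap: 0.0608
gripper_force: 65.4
```

Run:
```python
from h import *
im=get_image('side');s=readout.observe();p=proj('side',s['eef_pos'])[0];print(p,s['gripper_force'],s['finger_gap'])
crop('side',max(0,int(p[0])-90),max(0,int(p[1])-70),180,140,4,'pics/c.png',im)
```

```text
[241.90058415 149.74688167] 65.4112458229065 0.06088288610815049
```

View pics/c.png

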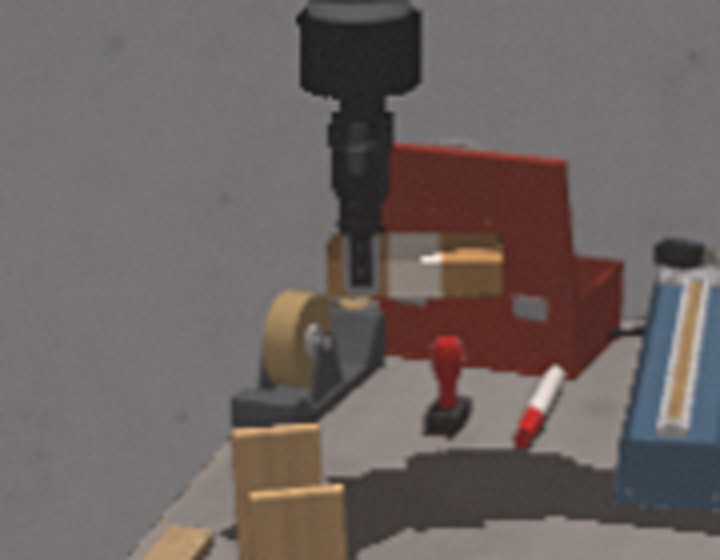

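The carton is held level and did not droop: crop (330-500, 235-300), with the fingers at about column 360. I'll put it back nearly on the table and see whether a wider jaw command softens the grip.

>>> carry_out:
  series:
    - {"offset": [0, 0, -4], "turn": 0, "jaw": 0.6}
    - {"offset": [0, 0, -8], "turn": 0, "jaw": 0.6}
    - {"offset": [0, 0, -12], "turn": 0, "jaw": 0.6}
    - {"offset": [0, 0, -14], "turn": 0, "jaw": 0.6}
    - {"offset": [0, 0, -14.6], "turn": 0, "jaw": 0.6}
    - {"offset": [0, 0, -14.6], "turn": 0, "jaw": 0.69}
    - {"offset": [0, 0, -14.6], "turn": 0, "jaw": 0.69}
    - {"offset": [0, 0, -14.6], "turn": 0, "jaw": 0.69}
    - {"offset": [0, 0, -14.6], "turn": 0, "jaw": 0.69}

```text
clock: 4.37
eef_pos: [0.4509, -0.015, 0.0038]
orientation: [-0.04, 0.999, 0.0, 0.0]
wrist_force: [0.6, 0.3, -0.1]
finger_gap: 0.0605
gripper_force: 65.5
```

>>> carry_out:
  series:
    - {"offset": [0, 0, 0], "turn": 0, "jaw": 0.71}
    - {"offset": [0, 0, 0], "turn": 0, "jaw": 0.71}
    - {"offset": [0, 0, 0], "turn": 0, "jaw": 0.71}

```text
clock: 4.62
eef_pos: [0.451, -0.0152, 0.0038]
orientation: [-0.04, 0.999, 0.0, 0.0]
wrist_force: [-0.4, 1.2, -0.9]
finger_gap: 0.0609
gripper_force: 64.8
```

>>> carry_out:
  series:
    - {"offset": [0, 0, 0], "turn": 0, "jaw": 0.715}
    - {"offset": [0, 0, 0], "turn": 0, "jaw": 0.715}
    - {"offset": [0, 0, 0], "turn": 0, "jaw": 0.715}

```text
clock: 4.87
eef_pos: [0.4508, -0.0151, 0.0034]
orientation: [-0.041, 0.999, 0.0, 0.0]
wrist_force: [0.4, 0.2, -1.1]
finger_gap: 0.0611
gripper_force: 46.4
```

>>> carry_out:
  series:
    - {"offset": [0, 0, 0], "turn": 0, "jaw": 0.72}
    - {"offset": [0, 0, 0], "turn": 0, "jaw": 0.72}
    - {"offset": [0, 0, 0], "turn": 0, "jaw": 0.72}

```text
clock: 5.12
eef_pos: [0.4507, -0.0151, 0.0033]
orientation: [-0.041, 0.999, 0.0, -0.0]
wrist_force: [-0.3, -0.2, -1.1]
finger_gap: 0.0616
gripper_force: 29.2
```

Opening the jaw command slightly softens the grip. I'll loosen it further and lift slowly, so the free end pivots down under its own weight.

>>> carry_out:
  series:
    - {"offset": [0, 0, 0], "turn": 0, "jaw": 0.725}
    - {"offset": [0, 0, 0], "turn": 0, "jaw": 0.725}
    - {"offset": [0, 0, 0], "turn": 0, "jaw": 0.726}
    - {"offset": [0, 0, 0.5], "turn": 0, "jaw": 0.726}
    - {"offset": [0, 0, 1.0], "turn": 0, "jaw": 0.726}
    - {"offset": [0, 0, 1.5], "turn": 0, "jaw": 0.726}
    - {"offset": [0, 0, 2.0], "turn": 0, "jaw": 0.726}
    - {"offset": [0, 0, 2.5], "turn": 0, "jaw": 0.726}
    - {"offset": [0, 0, 2.5], "turn": 0, "jaw": 0.726}
    - {"offset": [0, 0, 2.5], "turn": 0, "jaw": 0.726}

```text
clock: 5.95
eef_pos: [0.4509, -0.0151, 0.0284]
orientation: [-0.04, 0.999, 0.0, 0.0]
wrist_force: [0.2, 0.3, -0.9]
finger_gap: 0.0621
gripper_force: 9.6
```

```bash
cat > v.py <<'E'
from h import *
import sys
im=get_image('side');s=readout.observe();p=proj('side',s['eef_pos'])[0];print(p,s['gripper_force'],s['finger_gap'])
# carton angle: orange/white pixels near
w=int(sys.argv[2]) if len(sys.argv)>2 else 80
x0,y0=max(0,int(p[0])-w//2),max(0,int(p[1])-w//2)
crop('side',x0,y0,w,w*3//4,640//w,f'pics/{sys.argv[1]}.png',im); print(x0,y0,640//w)
E
python3 v.py d 120
```

```text
[242.97145333 193.6496676 ] 9.646076112985611 0.0623825578704223
182 133 5
```

View pics/d.png

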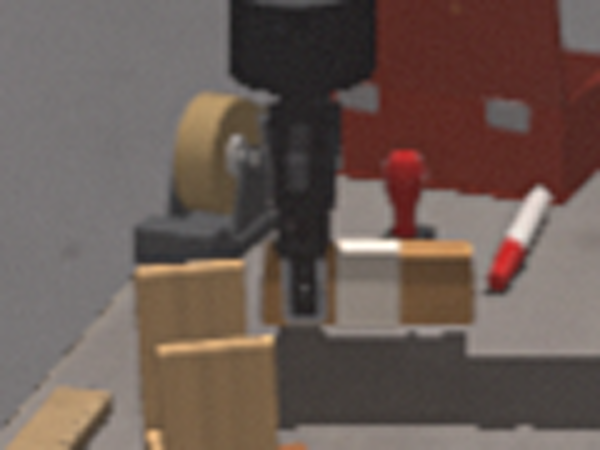

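Still level at 9.6 N. I'll lower it to about 1 cm and loosen further.

>>> carry_out:
  series:
    - {"offset": [0, 0, -1.2], "turn": 0, "jaw": 0.726}
    - {"offset": [0, 0, -1.2], "turn": 0, "jaw": 0.727}
    - {"offset": [0, 0, -1.2], "turn": 0, "jaw": 0.727}
    - {"offset": [0, 0, -1.2], "turn": 0, "jaw": 0.727}
    - {"offset": [0, 0, -1.2], "turn": 0, "jaw": 0.7275}
    - {"offset": [0, 0, -1.2], "turn": 0, "jaw": 0.7275}
    - {"offset": [0, 0, -1.2], "turn": 0, "jaw": 0.7275}

```text
clock: 6.58
eef_pos: [0.4508, -0.015, 0.0166]
orientation: [-0.041, 0.999, 0.0, 0.0]
wrist_force: [0.7, 0.6, 0.5]
finger_gap: 0.0621
gripper_force: 0.1
```

```bash
cat > m.py <<'E'
from h import *
im=get_image('side');s=readout.observe();p=proj('side',s['eef_pos'])[0]
x0,y0=int(p[0])-10,int(p[1])-40
h=cv2.cvtColor(im[y0:y0+90,x0:x0+70],cv2.COLOR_BGR2HSV)
m=cv2.inRange(h,(8,90,40),(22,255,255));m[:,:12]=0
n,l,st,c=cv2.connectedComponentsWithStats(m)
print('tcp',p.round(1),'F',round(s['gripper_force'],1),'gap',s['finger_gap'])
for i in range(1,n):
    if st[i,4]>25: print(c[i]+[x0,y0]-p,st[i],cv2.minAreaRect(cv2.findNonZero((l==i).astype('uint8'))))
E
python3 m.py
```

```text
tcp [243.  197.7] F 0.1 gap 0.06186659886350056
[24.51217237  1.7659147 ] [ 28  34  15  18 248] ((35.0, 42.5), (14.0, 17.0), 0.0)
[ 3.34281753 38.60328029] [12 71  5 15 48] ((14.0, 78.0), (14.0, 4.0), 90.0)
[27.12107423 45.23929562] [ 21  80  47  10 261] ((44.0, 84.5), (46.0, 9.0), 0.0)
```

>>> carry_out:
  series:
    - {"offset": [0, 0, 0], "turn": 0, "jaw": 0.7285}
    - {"offset": [0, 0, 0], "turn": 0, "jaw": 0.7285}
    - {"offset": [0, 0, 0], "turn": 0, "jaw": 0.7285}
    - {"offset": [0, 0, 0], "turn": 0, "jaw": 0.7285}

```text
clock: 6.97
eef_pos: [0.4507, -0.0151, 0.0163]
orientation: [-0.041, 0.999, 0.0, 0.0]
wrist_force: [-0.7, 0.2, 0.6]
finger_gap: 0.0623
gripper_force: 0.1
```

```bash
python3 m.py
```

```text
tcp [243.1 197.8] F 0.1 gap 0.062008727045050595
[24.45067086  1.67316872] [ 28  34  15  18 247] ((35.0, 42.5), (14.0, 17.0), 0.0)
[ 3.30745224 38.54496359] [12 71  5 15 48] ((14.0, 78.0), (14.0, 4.0), 90.0)
[27.08570895 45.18097891] [ 21  80  47  10 261] ((44.0, 84.5), (46.0, 9.0), 0.0)
```

The carton slid gently back flat onto the table. I'll regrip at its middle instead and use the rest's top edge to rotate it in a softened grip.

>>> carry_out:
  series:
    - {"offset": [0, 0, 0], "turn": 0, "jaw": 1}
    - {"offset": [0, 0, 0], "turn": 0, "jaw": 1}
    - {"offset": [0, 0, 0], "turn": 0, "jaw": 1}
    - {"offset": [-1.1, -0.1, 0], "turn": 0, "jaw": 1}
    - {"offset": [-2.2, -0.2, 0], "turn": 0, "jaw": 1}
    - {"offset": [-3.3, -0.3, 0], "turn": 0, "jaw": 1}
    - {"offset": [-3.3, -0.3, -1.2], "turn": 0, "jaw": 1}
    - {"offset": [-3.3, -0.3, -1.75], "turn": 0, "jaw": 1}
    - {"offset": [-3.3, -0.3, -1.75], "turn": 0, "jaw": 0.6}
    - {"offset": [-3.3, -0.3, -1.75], "turn": 0, "jaw": 0.6}
    - {"offset": [-3.3, -0.3, -1.75], "turn": 0, "jaw": 0.6}
    - {"offset": [-3.3, -0.3, -1.75], "turn": 0, "jaw": 0.6}
    - {"offset": [-3.3, -0.3, -1.75], "turn": 0, "jaw": 0.6}
    - {"offset": [-3.3, -0.3, 2], "turn": 0, "jaw": 0.6}
    - {"offset": [-3.3, -0.3, 6], "turn": 0, "jaw": 0.6}
    - {"offset": [-3.3, -0.3, 10], "turn": 0, "jaw": 0.6}
    - {"offset": [-3.3, -0.3, 14], "turn": 0, "jaw": 0.6}
    - {"offset": [-3.3, -0.3, 14], "turn": 0, "jaw": 0.6}

```text
clock: 8.52
eef_pos: [0.423, -0.0217, 0.1147]
orientation: [-0.04, 0.999, -0.003, 0.001]
wrist_force: [1.8, -1.2, -1.2]
finger_gap: 0.0608
gripper_force: 65.8
```

Run:
```python
from h import *
np.set_printoptions(precision=4,suppress=True)
im=get_image('side');s=readout.observe();print(s['eef_pos'],s['finger_gap'])
p=proj('side',s['eef_pos'])[0]; x0,y0=int(p[0])-50,int(p[1])-40
h=cv2.cvtColor(im[y0:y0+80,x0:x0+100],cv2.COLOR_BGR2HSV);m=cv2.inRange(h,(8,80,40),(22,255,255))
n,l,st,c=cv2.connectedComponentsWithStats(m)
# near long edge face of carton: plane containing tcp shifted 31mm along tool y
R=np.array([[1,0],[0,1]])
o=s['eef_pos'];yv=np.array([-.082,.997,0]);P0=o+.031*yv
for i in range(1,n):
    if st[i,4]>40:
        x,y,w,hh=st[i,:4];pts=[(x0+x,y0+y+hh/2),(x0+x+w,y0+y+hh/2)]
        O,d=ray('side',pts);q=O+d*(((P0-O)@yv)/(d@yv))[:,None]
        print(st[i],(q-o)[:,[0,2]].tolist())
```

```text
[ 0.4241 -0.0201  0.1199] 0.060975925702632224
[ 15  30  29  25 459] [[0.08582301609383042, 0.005806439423801907], [0.013183982411501927, 0.005308726276537029]]
[ 56  30  16  18 249] [[-0.016944530295009863, 0.01442719394312117], [-0.05685108253642479, 0.014232399098321774]]
[  7  65  22  15 306] [[0.11001805433396955, -0.07589944006792479], [0.053448487197705785, -0.0762518029742277]]
```

>>> carry_out:
  series:
    - {"offset": [0, 0, 0], "turn": 0, "jaw": 0.6}
    - {"offset": [0, 0, 0], "turn": 0, "jaw": 0.6}
    - {"offset": [0, 0, 0], "turn": 0, "jaw": 0.6}
    - {"offset": [-0.2, 4, 0], "turn": 0.03, "jaw": 0.6}
    - {"offset": [-0.4, 8, 0], "turn": 0.06, "jaw": 0.6}
    - {"offset": [-0.6, 12, 0], "turn": 0.09, "jaw": 0.6}
    - {"offset": [-0.8, 16, 0], "turn": 0.12, "jaw": 0.6}
    - {"offset": [-1, 20, 0], "turn": 0.15, "jaw": 0.6}
    - {"offset": [-1.1, 24, 0], "turn": 0.18, "jaw": 0.6}
    - {"offset": [-1.2, 28, 0], "turn": 0.21, "jaw": 0.6}
    - {"offset": [-1.3, 32, 0], "turn": 0.228, "jaw": 0.6}
    - {"offset": [-1.3, 34, 0], "turn": 0.228, "jaw": 0.6}
    - {"offset": [-1.3, 34, 0], "turn": 0.228, "jaw": 0.6}
    - {"offset": [-1.3, 34, -1], "turn": 0.228, "jaw": 0.6}
    - {"offset": [-1.3, 34, -2], "turn": 0.228, "jaw": 0.6}
    - {"offset": [-1.3, 34, -2], "turn": 0.228, "jaw": 0.6}
    - {"offset": [-1.3, 34, -2], "turn": 0.228, "jaw": 0.6}
    - {"offset": [-1.3, 34, -2], "turn": 0.228, "jaw": 0.6}

```text
clock: 10.07
eef_pos: [0.411, 0.3166, 0.0944]
orientation: [-0.152, 0.988, -0.003, 0.003]
wrist_force: [-0.1, 0.1, -0.9]
finger_gap: 0.061
gripper_force: 65.9
```

```bash
cat > g.py <<'E'
from h import *
s=readout.observe();o=s['eef_pos'];d=o[:2]-[.4147,.3253];c,n=np.cos(.31),np.sin(.31)
q=s['orientation'];print('rest frame tcp mm',np.round(1000*np.array([d@[c,n],d@[-n,c],o[2]]),1),'mid z',round(1000*o[2]+13,1),'yaw',round(np.pi/2-2*np.arctan2(q[0],q[1]) -np.pi/2,3),'F',round(s['gripper_force'],1),'W',np.round(s['wrist_force'],1),round(float(s['clock']),2))
E
python3 g.py; python3 v.py e 120
```

```text
rest frame tcp mm [-6.2 -7.1 94.4] mid z 107.4 yaw 0.305 F 65.9 W [-0.1  0.1 -0.9] 10.07
[241.14389282 228.77058269] 65.87016105651855 0.06089330715535348
181 168 5
```

View pics/e.png

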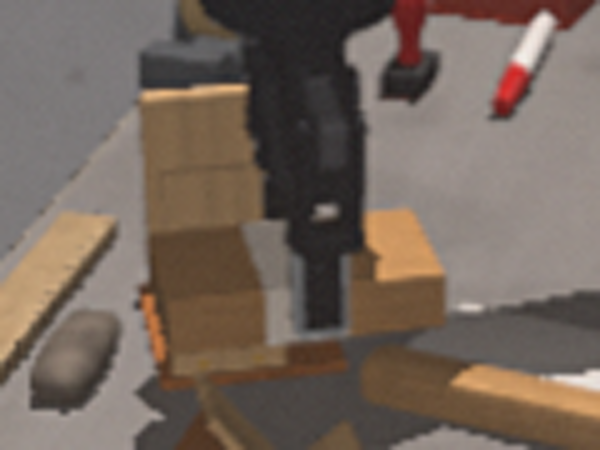

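The carton is level above the rest, with its far part over the back board; it is 7 mm off sideways. I'll centre it and soften the grip, then press it onto the back board's top edge while feeding it inward.

>>> carry_out:
  series:
    - {"offset": [0.3, 0.8, 0], "turn": 0.005, "jaw": 0.6}
    - {"offset": [0.3, 0.8, -1], "turn": 0.005, "jaw": 0.6}
    - {"offset": [0.3, 0.8, -2], "turn": 0.005, "jaw": 0.72}
    - {"offset": [0.3, 0.8, -2.7], "turn": 0.005, "jaw": 0.722}
    - {"offset": [0.3, 0.8, -2.7], "turn": 0.005, "jaw": 0.722}
    - {"offset": [0.3, 0.8, -3.0], "turn": 0.005, "jaw": 0.722}
    - {"offset": [0.45, 0.85, -3.2], "turn": 0.005, "jaw": 0.722}
    - {"offset": [0.6, 0.9, -3.4], "turn": 0.005, "jaw": 0.722}
    - {"offset": [0.8, 1.0, -3.65], "turn": 0.005, "jaw": 0.722}
    - {"offset": [1.0, 1.07, -3.7], "turn": 0.005, "jaw": 0.722}
    - {"offset": [1.25, 1.15, -3.7], "turn": 0.005, "jaw": 0.722}
    - {"offset": [1.5, 1.22, -3.7], "turn": 0.005, "jaw": 0.722}
    - {"offset": [1.8, 1.32, -3.7], "turn": 0.005, "jaw": 0.722}
    - {"offset": [2.1, 1.42, -3.65], "turn": 0.005, "jaw": 0.722}
    - {"offset": [2.1, 1.42, -3.65], "turn": 0.005, "jaw": 0.722}

```text
clock: 11.37
eef_pos: [0.43, 0.3323, 0.0592]
orientation: [-0.156, 0.988, -0.002, 0.003]
wrist_force: [-5.4, -1.9, 9.4]
finger_gap: 0.062
gripper_force: 17.3
```

```bash
python3 g.py; python3 v.py f 120
```

```text
rest frame tcp mm [16.8  2.  59.2] mid z 72.2 yaw 0.313 F 17.3 W [-5.4 -1.9  9.4] 11.37
[231.27177823 247.71765585] 17.29813188314438 0.06183308983109662
171 187 5
```

View pics/f.png

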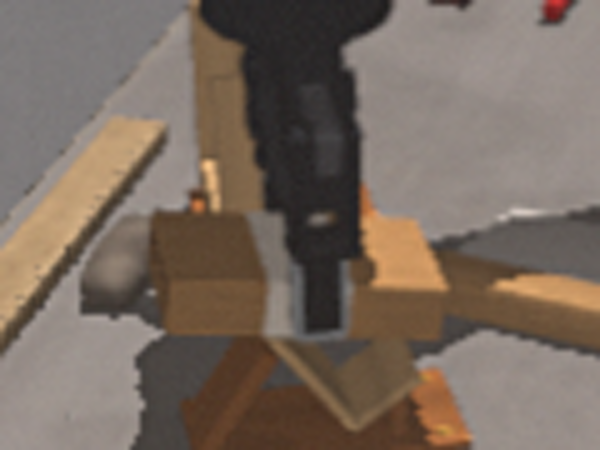

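The carton has tipped only a few degrees so far: the underside slope changed from rising to falling toward the right end, and the edge contact is at crop (275,340). I'll soften the grip more and keep feeding in and down.

>>> carry_out:
  series:
    - {"offset": [0, 0, 0], "turn": 0, "jaw": 0.7245}
    - {"offset": [0, 0, -0.15], "turn": 0, "jaw": 0.7245}
    - {"offset": [0, 0, -0.3], "turn": 0, "jaw": 0.7245}
    - {"offset": [0.15, 0.05, -0.4], "turn": 0, "jaw": 0.7245}
    - {"offset": [0.3, 0.1, -0.45], "turn": 0, "jaw": 0.7245}
    - {"offset": [0.4, 0.13, -0.45], "turn": 0, "jaw": 0.7245}
    - {"offset": [0.5, 0.16, -0.5], "turn": 0, "jaw": 0.7245}
    - {"offset": [0.52, 0.17, -0.55], "turn": 0, "jaw": 0.7245}
    - {"offset": [0.52, 0.17, -0.55], "turn": 0, "jaw": 0.7245}

```text
clock: 12.17
eef_pos: [0.4347, 0.3337, 0.053]
orientation: [-0.156, 0.988, -0.002, 0.002]
wrist_force: [-6.9, -1.9, 6.1]
finger_gap: 0.0621
gripper_force: 7.9
```

```bash
python3 g.py; python3 v.py i 120
python3 - <<'E'
import cv2
# several-stage: put the last image top view beside it
from h import *
a=cv2.imread('pics/i.png');t=get_image('top')[150:240,140:220];t=cv2.resize(t,None,fx=5,fy=5)[:450]
cv2.imwrite('pics/j.png',cv2.resize(np.hstack([a,t]),(800,360)) if a.shape[0]==t.shape[0] else a)
E
```

```text
rest frame tcp mm [21.6  1.8 53. ] mid z 66.0 yaw 0.313 F 7.9 W [-6.9 -1.9  6.1] 12.17
[228.9730463  250.65923577] 7.862546592950821 0.06183908356003233
168 190 5
```

View pics/j.png

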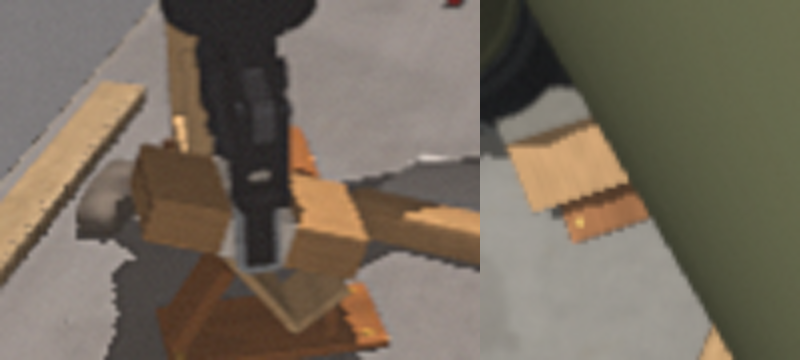

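The carton is now tipped about 20° nose-up, but it also slid a few mm up in the pads. Its foot is just outside the ledge tip (panel (345,285)). I'll feed it inward, then down.

>>> carry_out:
  series:
    - {"offset": [0.1, 0.03, 0], "turn": 0, "jaw": 0.7245}
    - {"offset": [0.2, 0.06, 0], "turn": 0, "jaw": 0.7245}
    - {"offset": [0.3, 0.09, 0], "turn": 0, "jaw": 0.7245}
    - {"offset": [0.4, 0.12, 0], "turn": 0, "jaw": 0.7245}
    - {"offset": [0.4, 0.12, -0.15], "turn": 0, "jaw": 0.7245}
    - {"offset": [0.4, 0.12, -0.3], "turn": 0, "jaw": 0.7245}
    - {"offset": [0.4, 0.12, -0.3], "turn": 0, "jaw": 0.7245}

```text
clock: 12.85
eef_pos: [0.4397, 0.3351, 0.0504]
orientation: [-0.156, 0.988, -0.002, 0.003]
wrist_force: [-5.3, -2.2, 8.2]
finger_gap: 0.0617
gripper_force: 9.0
```

```bash
python3 g.py
cat > e.py <<'E'
from h import *
# long edges of carton near face in side view: Hough lines around finger
im=get_image('side');s=readout.observe();p=proj('side',s['eef_pos'])[0]
x0,y0=int(p[0])-45,int(p[1])-45
c=cv2.resize(im[y0:y0+75,x0:x0+90],None,fx=4,fy=4,interpolation=cv2.INTER_CUBIC)
L=cv2.createLineSegmentDetector().detect(cv2.cvtColor(c,cv2.COLOR_BGR2GRAY))[0][:,0]
for a in L:
    l=np.hypot(a[2]-a[0],a[3]-a[1])
    if l>45: print(np.round(a).astype(int),round(np.degrees(np.arctan2(a[3]-a[1],a[2]-a[0]))%180))
cv2.imwrite('pics/k.png',c)
E
python3 e.py
```

```text
rest frame tcp mm [26.8  1.7 50.4] mid z 63.4 yaw 0.312 F 9.0 W [-5.3 -2.2  8.2] 12.85
[ 16 116  93  19] 129
[224   0 228 107] 88
[246 161 307 176] 13
[213 151 214 201] 89
[192 212 238 263] 48
[183 203 182 152] 88
[245 265 284 236] 143
[244 257 203 211] 48
```

```bash
cat >> h.py <<'E'
def restxz(px,ylat):
    c,n=np.cos(.31),np.sin(.31);o=np.array([.4147,.3253,0]);yv=np.array([-n,c,0])
    O,d=ray('side',px);q=O+d*((ylat-(O-o)@yv)/(d@yv))[:,None]-o
    return np.c_[q@[c,n,0],q[:,2]]*1000
E
python3 - <<'E'
from h import *
s=readout.observe();p=proj('side',s['eef_pos'])[0];x0,y0=int(p[0])-45,int(p[1])-45
f=lambda L:np.array(L)/4.-.375+[x0,y0]
print(restxz(f([(246,161),(307,176)]),.033).round(1))
print('back/ledge near edges',restxz(f([(192,212),(238,263),(245,265),(284,236),(203,211),(244,257)]),.022).round(1))
E
```

```text
[[  0.   75.7]
 [-30.1  63.3]]
back/ledge near edges [[ 26.   44.3]
 [  3.9  11.6]
 [  0.3   9.9]
 [-20.   24. ]
 [ 20.5  44.1]
 [  0.7  14.6]]
```

View pics/k.png

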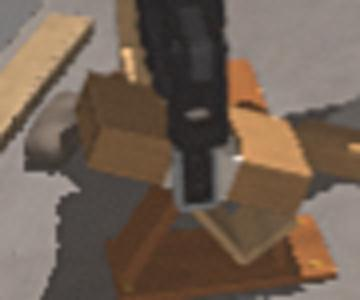

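The carton is at about 22° with its lower foot corner about 61 mm from the back board's top edge. Its centre is to the front of that edge, so on release it will pivot down into the seat. I'll nudge it 2 mm in and release.

>>> carry_out:
  series:
    - {"offset": [0.1, 0.03, 0], "turn": 0, "jaw": 0.7245}
    - {"offset": [0.19, 0.06, 0], "turn": 0, "jaw": 0.7245}
    - {"offset": [0.19, 0.06, 0], "turn": 0, "jaw": 0.727}
    - {"offset": [0.19, 0.06, 0], "turn": 0, "jaw": 0.73}
    - {"offset": [0.19, 0.06, 0], "turn": 0, "jaw": 0.75}
    - {"offset": [0.19, 0.06, 0], "turn": 0, "jaw": 0.85}
    - {"offset": [0.19, 0.06, 0], "turn": 0, "jaw": 1}
    - {"offset": [0.19, 0.06, 0], "turn": 0, "jaw": 1}
    - {"offset": [0.19, 0.06, 0], "turn": 0, "jaw": 1}
    - {"offset": [0.19, 0.06, 0], "turn": 0, "jaw": 1}

```text
clock: 13.73
eef_pos: [0.4431, 0.3357, 0.0499]
orientation: [-0.155, 0.988, -0.002, 0.004]
wrist_force: [0.7, -0.4, -0.6]
finger_gap: 0.0855
gripper_force: 0.0
```

```bash
python3 g.py; python3 e.py
```

```text
rest frame tcp mm [30.2  1.3 49.9] mid z 62.9 yaw 0.311 F 0.0 W [ 0.7 -0.4 -0.6] 13.73
[ 24 116  83  42] 129
[ 69  76  29 126] 128
[295 147 234 115] 28
[231  20 228  73] 93
[187 203 186 151] 89
[217 149 219 205] 88
[256 174 312 202] 27
[199 211 244 261] 48
[252 256 210 210] 48
```

```bash
python3 - <<'E'
from h import *
s=readout.observe();p=proj('side',s['eef_pos'])[0];x0,y0=int(p[0])-45,int(p[1])-45
f=lambda L:np.array(L)/4.-.375+[x0,y0]
q=restxz(f([(256,174),(312,202)]),.033);print(q.round(1),np.degrees(np.arctan2(q[0,1]-q[1,1],q[0,0]-q[1,0])))
E
python3 e.py
```

```text
[[ -0.7  68.4]
 [-28.3  48.9]] 35.24331648285085
[ 22 118 101  20] 129
[ 62  84  29 127] 127
[295 147 234 115] 28
[230  53 230 118] 90
[227   0 231  52] 86
[187 202 186 152] 89
[256 174 312 202] 27
[217 148 219 204] 88
[199 211 248 265] 48
[252 256 210 210] 48
```

The carton jammed by friction at about 35°, so it needs 20° more. I'll withdraw, close the fingers and gently push its foot inward.

>>> carry_out:
  series:
    - {"offset": [0, 0, 3], "turn": 0, "jaw": 1}
    - {"offset": [0, 0, 6], "turn": 0, "jaw": 1}
    - {"offset": [0, 0, 9], "turn": 0, "jaw": 1}
    - {"offset": [0, 0, 10], "turn": 0, "jaw": 1}
    - {"offset": [-2.5, -0.8, 10], "turn": 0, "jaw": 0.5}
    - {"offset": [-5, -1.6, 10], "turn": 0, "jaw": 0}
    - {"offset": [-7.4, -2.4, 10], "turn": 0, "jaw": 0}
    - {"offset": [-7.4, -2.4, 10], "turn": 0, "jaw": 0}
    - {"offset": [-7.4, -2.4, 10], "turn": 0, "jaw": 0}
    - {"offset": [-7.4, -2.4, 10], "turn": 0, "jaw": 0}
    - {"offset": [-7.4, -2.4, 7], "turn": 0, "jaw": 0}
    - {"offset": [-7.4, -2.4, 4], "turn": 0, "jaw": 0}
    - {"offset": [-7.4, -2.4, 1], "turn": 0, "jaw": 0}
    - {"offset": [-7.4, -2.4, -0.9], "turn": 0, "jaw": 0}
    - {"offset": [-7.4, -2.4, -0.9], "turn": 0, "jaw": 0}
    - {"offset": [-7.4, -2.4, -0.9], "turn": 0, "jaw": 0}

```text
clock: 15.17
eef_pos: [0.3694, 0.3119, 0.0402]
orientation: [-0.155, 0.988, -0.003, 0.003]
wrist_force: [0.8, 0.5, 1.1]
finger_gap: 0.0003
gripper_force: 0.0
```

```bash
python3 g.py
cat > c.py <<'E'
from h import *
# carton lines at the rest, fixed window
im=get_image('side');x0,y0=185,200
c=cv2.resize(im[y0:y0+85,x0:x0+110],None,fx=4,fy=4,interpolation=cv2.INTER_CUBIC);cv2.imwrite('pics/w.png',c)
L=cv2.createLineSegmentDetector().detect(cv2.cvtColor(c,cv2.COLOR_BGR2GRAY))[0][:,0]
for a in L:
    if np.hypot(a[2]-a[0],a[3]-a[1])>40:
        q=restxz(a.reshape(2,2)/4-.375+[x0,y0],.033); print(q.round(1).ravel(),round(np.degrees(np.arctan2(q[1,1]-q[0,1],q[1,0]-q[0,0]))%180))
E
python3 c.py
```

```text
rest frame tcp mm [-47.2   1.   40.2] mid z 53.2 yaw 0.311 F 0.0 W [0.8 0.5 1.1] 15.17
[-69.1 115.  -59.2  86. ] 109
[ 15.9 176.9  52.5 177.9] 2
[108.4 114.   69.7 159.5] 130
[-24.  117.8 -18.4 171.6] 84
[ 50.6 173.7   7.8 173.3] 1
[45.1 73.2 71.4 91.4] 35
[-104.7   94.2  -70.2  106.8] 20
[32.9 64.7 14.6 50.4] 38
[  9.2 100.9 -12.8  86.7] 33
[ 59.4 111.1  31.7  91. ] 36
[35.6 61.9  5.7 18.7] 55
[-50.4  87.  -50.5  60.4] 90
[-35.8  59.6 -36.   84.7] 90
[13.4 51.8  1.  69.3] 125
[ 65.2 134.5  60.8 109.4] 80
[ 3.2 23.2 28.7 59.6] 55
[ 59.9 148.9  58.9 181.8] 92
[  1.8  74.5   9.9 100.4] 73
[  7.7 171.4   8.7 136.6] 92
```

>>> carry_out:
  series:
    - {"offset": [0.4, 0.13, 0], "turn": 0, "jaw": 0}
    - {"offset": [0.8, 0.25, 0], "turn": 0, "jaw": 0}
    - {"offset": [1.0, 0.32, 0], "turn": 0, "jaw": 0}
    - {"offset": [1.2, 0.38, 0], "turn": 0, "jaw": 0}
    - {"offset": [1.4, 0.45, 0], "turn": 0, "jaw": 0}
    - {"offset": [1.6, 0.51, 0], "turn": 0, "jaw": 0}
    - {"offset": [1.8, 0.58, 0], "turn": 0, "jaw": 0}
    - {"offset": [2.0, 0.64, 0], "turn": 0, "jaw": 0}
    - {"offset": [2.0, 0.64, 0], "turn": 0, "jaw": 0}

```text
clock: 15.97
eef_pos: [0.3894, 0.3182, 0.0408]
orientation: [-0.155, 0.988, -0.002, 0.004]
wrist_force: [-0.8, 0.4, -0.1]
finger_gap: -0.0002
gripper_force: 0.3
```

```bash
python3 g.py; python3 c.py
```

```text
rest frame tcp mm [-26.2   0.9  40.8] mid z 53.8 yaw 0.311 F 0.3 W [-0.8  0.4 -0.1] 15.97
[ 25.8 177.6  51.9 177.7] 0
[108.7 113.6  70.  159.3] 130
[ 92.4 125.7 107.5 106.1] 128
[ -4.4 116.5   0.8 171.8] 85
[-97.9  97.2 -62.6 109.1] 19
[ 50.6 173.5  26.6 173.9] 179
[32.2 99.1 50.5 81. ] 135
[-15.5  60.1 -16.2  86.5] 92
[35.  61.   8.  22.1] 55
[ -0.1  18.4 -27.3  36.9] 146
[27.3 58.  11.8 73.1] 136
[-30.3  86.8 -29.6  61.1] 91
[-11.6  89.2 -11.   59.3] 91
[16.8 81.5 32.1 97.2] 46
[ 7.1 29.3 26.1 55.4] 54
[ 59.7 147.5  58.8 181.8] 91
[  7.4 172.    8.6 144.4] 92
```

>>> carry_out:
  series:
    - {"offset": [0.1, 0.03, -0.1], "turn": 0, "jaw": 0}
    - {"offset": [0.2, 0.06, -0.3], "turn": 0, "jaw": 0}
    - {"offset": [0.4, 0.13, -0.3], "turn": 0, "jaw": 0}
    - {"offset": [0.6, 0.2, -0.3], "turn": 0, "jaw": 0}
    - {"offset": [0.8, 0.26, -0.3], "turn": 0, "jaw": 0}
    - {"offset": [0.8, 0.26, -0.3], "turn": 0, "jaw": 0}

```text
clock: 16.52
eef_pos: [0.3959, 0.3203, 0.0377]
orientation: [-0.155, 0.988, -0.002, 0.003]
wrist_force: [-3.8, -1.6, 0.5]
finger_gap: 0.0001
gripper_force: 2.1
```

```bash
python3 g.py; python3 c.py
```

```text
rest frame tcp mm [-19.4   1.   37.7] mid z 50.7 yaw 0.312 F 2.1 W [-3.8 -1.6  0.5] 16.52
[-48.5 169.9 -30.9 162.3] 157
[108.7 113.6  78.5 149.2] 130
[  3.7 126.2   4.3 149.8] 89
[ 90.  128.5 107.8 105.7] 128
[-62.9 108.9 -45.8  98.3] 148
[50.5 87.6 37.3 68.8] 55
[ -82.7   63.9 -105.7   55.2] 21
[31.2 55.3  4.  16.1] 55
[ 31.  102.5  49.7  89. ] 144
[ 70.3 120.3  52.9 132.5] 145
[-9.3 58.8 -8.7 87.5] 89
[30.6 62.7 13.9 74. ] 146
[-23.3  83.5 -22.7  57.8] 91
[ 51.2 149.8  38.3 130.2] 57
```

The carton is flush on the back at 55°, but about 15 mm up the slope: its foot is propped on the fingertips. I'll withdraw slowly so it slides down onto the ledge.

>>> carry_out:
  series:
    - {"offset": [-0.15, -0.05, 0], "turn": 0, "jaw": 0}
    - {"offset": [-0.3, -0.1, 0], "turn": 0, "jaw": 0}
    - {"offset": [-0.45, -0.14, 0], "turn": 0, "jaw": 0}
    - {"offset": [-0.6, -0.19, 0], "turn": 0, "jaw": 0}
    - {"offset": [-0.75, -0.24, 0], "turn": 0, "jaw": 0}
    - {"offset": [-0.9, -0.29, 0], "turn": 0, "jaw": 0}
    - {"offset": [-1.05, -0.34, 0], "turn": 0, "jaw": 0}
    - {"offset": [-1.2, -0.38, 0], "turn": 0, "jaw": 0}
    - {"offset": [-1.35, -0.43, 0], "turn": 0, "jaw": 0}
    - {"offset": [-1.5, -0.48, 0], "turn": 0, "jaw": 0}
    - {"offset": [-1.8, -0.58, 0], "turn": 0, "jaw": 0}
    - {"offset": [-2.4, -0.77, 0], "turn": 0, "jaw": 0}
    - {"offset": [-3.4, -1.1, 0], "turn": 0, "jaw": 0}

```text
clock: 17.65
eef_pos: [0.3636, 0.3099, 0.0379]
orientation: [-0.154, 0.988, -0.002, 0.004]
wrist_force: [0.3, -0.2, 0.1]
finger_gap: 0.0002
gripper_force: 0.0
```

```bash
python3 g.py; python3 c.py
```

```text
rest frame tcp mm [-53.4   0.9  37.9] mid z 50.9 yaw 0.31 F 0.0 W [ 0.3 -0.2  0.1] 17.65
[-74.4 112.1 -64.1  83.8] 110
[ 15.4 176.9  52.5 178. ] 2
[ -71.3   85.9 -104.9   87.7] 177
[109.  113.3  69.9 159.2] 130
[60.1 50.2 42.3 74.9] 126
[ 89.9 128.4 106.4 108. ] 129
[-106.2   32.2  -77.5   26. ] 168
[ 50.6 173.8   8.4 173.3] 1
[-70.8 152.7 -66.3 121. ] 98
[ 71.5 149.3  84.3 134.7] 131
[-28.8 118.2 -23.3 170.5] 84
[-104.9   94.3  -75.2  104.9] 20
[  9.2  88.2 -13.6  88.4] 179
[38.8 67.9 23.2 46. ] 55
[23.8 44.8  4.1 16. ] 56
[ 61.5 106.3  43.3 119.2] 145
[ 28.3 105.5  38.8 128.4] 65
[22.3 47.7  3.5 61.7] 143
[-41.4  58.1 -41.6  87.4] 90
[-55.2  83.6 -55.4  58.3] 90
[ 60.  151.5  58.7 181.8] 92
[ 43.  117.   29.8  97.4] 56
```

Seated: 55°, and the top end matches the expected spot. Next I'll turn the tool a quarter turn for the broad-face grasp, so I'm checking the joint margins and the carton's lateral position first.

>>> carry_out:
  series:
    - {"offset": [-1, -0.3, 3], "turn": 0, "jaw": 0}
    - {"offset": [-1, -0.3, 7], "turn": 0, "jaw": 0}
    - {"offset": [-1, -0.3, 11], "turn": 0, "jaw": 0}
    - {"offset": [-1, -0.3, 13], "turn": -0.1, "jaw": 0.5}
    - {"offset": [-1, -0.3, 13], "turn": -0.2, "jaw": 1}
    - {"offset": [-1, -0.3, 13], "turn": -0.3, "jaw": 1}
    - {"offset": [-1, -0.3, 13], "turn": -0.4, "jaw": 1}
    - {"offset": [-1, -0.3, 13], "turn": -0.5, "jaw": 1}

```text
clock: 18.37
eef_pos: [0.3531, 0.3065, 0.1682]
orientation: [0.097, 0.995, -0.003, 0.003]
wrist_force: [-0.2, -0.6, -0.8]
finger_gap: 0.0605
gripper_force: 0.0
```

```bash
python3 g.py; python3 -c "
from h import *
print(np.round(readout.observe()['q'],2))
t=get_image('top');h=cv2.cvtColor(t[140:230,130:215],cv2.COLOR_BGR2HSV);m=cv2.inRange(h,(0,0,150),(180,60,255));n,l,s,c=cv2.connectedComponentsWithStats(m)
o=[.4147,.3253]
for i in range(1,n):
  if 30<s[i,4]<2000:
    P=plane('top',c[i]+[130,140],.075)[0][:2]-o; print('white',s[i],c[i],P@[.952,.305],P@[-.305,.952])
"
```

```text
rest frame tcp mm [-64.4   0.9 168.2] mid z 181.2 yaw -0.194 F 0.0 W [-0.2 -0.6 -0.8] 18.37
[-0.48  0.64 -0.53  2.08  0.6   0.58 -0.07]
```

>>> carry_out:
  series:
    - {"offset": [0, 0, 0], "turn": -0.12, "jaw": 1}
    - {"offset": [1, 0.3, 0], "turn": -0.24, "jaw": 1}
    - {"offset": [2, 0.6, 0], "turn": -0.36, "jaw": 1}
    - {"offset": [3, 0.9, 0], "turn": -0.48, "jaw": 1}
    - {"offset": [4, 1.2, 0], "turn": -0.6, "jaw": 1}
    - {"offset": [6, 1.9, 0], "turn": -0.72, "jaw": 1}
    - {"offset": [8, 2.5, 0], "turn": -0.84, "jaw": 1}
    - {"offset": [10, 3.2, 0], "turn": -0.96, "jaw": 1}
    - {"offset": [10, 3.2, 0], "turn": -1.067, "jaw": 1}
    - {"offset": [10, 3.2, 0], "turn": -1.067, "jaw": 1}
    - {"offset": [10, 3.2, 0], "turn": -1.067, "jaw": 1}
    - {"offset": [10, 3.2, 0], "turn": -1.067, "jaw": 1}

```text
clock: 19.42
eef_pos: [0.4519, 0.3385, 0.1677]
orientation: [0.586, 0.811, -0.005, 0.001]
wrist_force: [-0.9, -0.7, 0.0]
finger_gap: 0.0852
gripper_force: 0.0
```

```bash
python3 g.py; python3 -c "
from h import *
print(np.round(readout.observe()['q'],2))";python3 c.py | awk '{print}' | head -40
```

```text
rest frame tcp mm [ 39.5   1.2 167.7] mid z 180.7 yaw -1.251 F 0.0 W [-0.9 -0.7  0. ] 19.42
[-0.57  0.71 -0.27  1.8   0.28  0.68 -0.68]
[-28.4  95.6 -51.9  87.4] 19
[ 15.4 176.9  52.  177.9] 2
[108.2 114.3  78.3 149.3] 131
[65.7 41.  42.5 75.1] 124
[ 89.9 128.6 107.6 106.1] 128
[ 50.6 173.7   8.4 173.3] 1
[-104.9   94.3  -62.6  109.3] 20
[-62.7 108.9 -39.9  94.5] 148
[ 63.3 106.8  68.7 135.2] 79
[-16.    5.9 -41.3   5.8] 0
[  8.6  88.2 -13.7  88.4] 179
[22.  41.8  6.4 19.4] 55
[21.7 88.9 40.5 74.7] 143
[22.3 47.7  6.1 59.9] 143
[ 50.6 147.8  28.5 116.1] 55
[ 60.  152.1  58.7 181.8] 92
```

>>> carry_out:
  series:
    - {"offset": [0.1, 0.03, -3], "turn": -0.01, "jaw": 1}
    - {"offset": [0.1, 0.03, -6], "turn": -0.01, "jaw": 1}
    - {"offset": [0.1, 0.03, -8], "turn": -0.01, "jaw": 1}
    - {"offset": [0.1, 0.03, -8.5], "turn": -0.01, "jaw": 1}
    - {"offset": [0.1, 0.03, -8.5], "turn": -0.01, "jaw": 0.8}
    - {"offset": [0.1, 0.03, -8.5], "turn": -0.01, "jaw": 0.7}
    - {"offset": [0.1, 0.03, -8.5], "turn": -0.01, "jaw": 0.6}
    - {"offset": [0.1, 0.03, -8.5], "turn": -0.01, "jaw": 0.57}
    - {"offset": [0.1, 0.03, -8.5], "turn": -0.01, "jaw": 0.55}
    - {"offset": [0.1, 0.03, -8.5], "turn": -0.01, "jaw": 0.53}
    - {"offset": [0.1, 0.03, -8.5], "turn": -0.01, "jaw": 0.53}

```text
clock: 20.38
eef_pos: [0.4543, 0.3392, 0.0834]
orientation: [0.591, 0.806, -0.004, 0.001]
wrist_force: [0.1, -1.0, 0.6]
finger_gap: 0.0455
gripper_force: 0.2
```

>>> carry_out:
  series:
    - {"offset": [0, 0, 0], "turn": 0, "jaw": 0.51}
    - {"offset": [0, 0, 0], "turn": 0, "jaw": 0.51}

```text
clock: 20.55
eef_pos: [0.4545, 0.3393, 0.0832]
orientation: [0.591, 0.806, -0.004, 0.001]
wrist_force: [0.7, -0.2, 1.6]
finger_gap: 0.0434
gripper_force: 1.9
```

>>> carry_out:
  series:
    - {"offset": [0, 0, 0], "turn": 0, "jaw": 0.49}
    - {"offset": [0, 0, 0], "turn": 0, "jaw": 0.49}

```text
clock: 20.72
eef_pos: [0.4546, 0.3394, 0.0835]
orientation: [0.591, 0.806, -0.003, 0.001]
wrist_force: [1.2, 0.4, 4.2]
finger_gap: 0.0419
gripper_force: 15.3
```

>>> carry_out:
  series:
    - {"offset": [0, 0, 0.2], "turn": 0, "jaw": 0.485}
    - {"offset": [0, 0, 0.6], "turn": 0, "jaw": 0.482}
    - {"offset": [0, 0, 1.2], "turn": 0, "jaw": 0.48}
    - {"offset": [0, 0, 2], "turn": 0, "jaw": 0.478}

```text
clock: 21.05
eef_pos: [0.4538, 0.3387, 0.103]
orientation: [0.591, 0.806, -0.005, 0.001]
wrist_force: [1.2, 0.6, -0.0]
finger_gap: 0.041
gripper_force: 0.1
```

```bash
python3 g.py; python3 c.py
```

```text
rest frame tcp mm [ 41.3   0.9 103. ] mid z 116.0 yaw -1.265 F 0.1 W [ 1.2  0.6 -0. ] 21.05
[-36.1  92.4 -72.8  80.5] 18
[ 29.4 177.6  52.5 177.7] 0
[109.1 113.4  77.1 150.5] 131
[60.3 48.7 41.6 76.5] 124
[-101.9   28.6  -64.4   13.4] 158
[ 50.6 173.8  28.4 173.4] 1
[ 57.  182.1  64.7 161.7] 111
[-62.8 109.  -39.7  94.2] 147
[-104.9   94.4  -62.6  109.3] 19
[  9.5 156.2  11.  123. ] 93
[ 22.1 152.4  21.6 117.5] 89
[ 25.5 118.   26.4 159.4] 89
[  8.1  88.3 -13.7  88.4] 180
[20.5 89.  39.9 76.8] 148
[ 70.2 151.5  69.7 123.3] 89
[39.9 67.5  7.5 21.3] 55
[21.  49.6  2.2 62.2] 146
[ 16.6 124.3  16.7 152.4] 90
[ 65.3 120.8  64.8 142.4] 91
```

The fingers slipped up and the carton stayed in the seat. Instead I'll go back down and tip it upright in the seat with the rear finger, then close on it while aligned.

>>> carry_out:
  series:
    - {"offset": [0, 0, 0], "turn": 0, "jaw": 0.58}
    - {"offset": [0, 0, -0.6], "turn": 0, "jaw": 0.58}
    - {"offset": [0, 0, -1.2], "turn": 0, "jaw": 0.58}
    - {"offset": [0, 0, -1.8], "turn": 0, "jaw": 0.57}
    - {"offset": [0, 0, -1.8], "turn": 0, "jaw": 0.54}
    - {"offset": [-0.3, -0.1, -1.75], "turn": 0, "jaw": 0.53}
    - {"offset": [-0.6, -0.19, -1.7], "turn": 0, "jaw": 0.515}
    - {"offset": [-0.9, -0.29, -1.6], "turn": 0, "jaw": 0.5}
    - {"offset": [-1.2, -0.38, -1.5], "turn": 0, "jaw": 0.485}
    - {"offset": [-1.5, -0.48, -1.4], "turn": 0, "jaw": 0.465}
    - {"offset": [-1.8, -0.58, -1.3], "turn": 0, "jaw": 0.445}
    - {"offset": [-2.1, -0.67, -1.2], "turn": 0, "jaw": 0.425}
    - {"offset": [-2.1, -0.67, -1.2], "turn": 0, "jaw": 0.42}

```text
clock: 22.18
eef_pos: [0.432, 0.3321, 0.0911]
orientation: [0.591, 0.807, -0.005, 0.001]
wrist_force: [0.1, 0.0, 0.4]
finger_gap: 0.0358
gripper_force: 0.1
```

```bash
python3 g.py; python3 c.py
```

```text
rest frame tcp mm [18.6  1.2 91.1] mid z 104.1 yaw -1.265 F 0.1 W [0.1 0.  0.4] 22.18
[ 51.6 118.6  53.1 142.7] 86
[-59.6  82.8 -88.8  79.1] 7
[-40.2  90.6 -60.6  84.6] 16
[108.8 113.6  73.  155.5] 131
[ 72.3 157.7  80.8 180.9] 70
[67.3 38.8 40.7 77.5] 124
[ -8.7 143.1  -8.5 109.2] 90
[ 89.8 128.5 106.4 108. ] 129
[-106.6   22.5  -53.7    3.1] 160
[-35.3 172.5 -25.6 146.9] 111
[ 68.1 183.6  61.2 164.5] 70
[  6.5 113.7   6.  147.3] 91
[  3.4 150.7   8.8 172.6] 76
[ 70.9 150.3  84.2 134.6] 130
[-62.9 108.9 -37.4  92.9] 148
[-104.9   94.4  -62.6  109.3] 19
[32.7 79.7 15.5 56.2] 54
[  2.2 139.8   1.7 107. ] 89
[ -3.1 112.6  -3.6 139.7] 91
[25.9 48.3  6.6 19.8] 56
[ 45.4 138.9  45.5 110.4] 90
[ 2.3 98.  24.  91.3] 163
[ 3.5 23.6 31.5 63.7] 55
[ 41.  105.9  41.1 137.7] 90
```

Working: the tilt is now about 17°. I'll keep going.

>>> carry_out:
  series:
    - {"offset": [-0.3, -0.1, 0.1], "turn": 0, "jaw": 0.405}
    - {"offset": [-0.6, -0.19, 0.2], "turn": 0, "jaw": 0.39}
    - {"offset": [-0.9, -0.29, 0.3], "turn": 0, "jaw": 0.375}
    - {"offset": [-1.2, -0.38, 0.4], "turn": 0, "jaw": 0.36}
    - {"offset": [-1.5, -0.48, 0.5], "turn": 0, "jaw": 0.345}
    - {"offset": [-1.75, -0.56, 0.6], "turn": 0, "jaw": 0.33}
    - {"offset": [-1.75, -0.56, 0.6], "turn": 0, "jaw": 0.32}
    - {"offset": [-1.75, -0.56, 0.6], "turn": 0, "jaw": 0.32}

```text
clock: 22.9
eef_pos: [0.4154, 0.3267, 0.097]
orientation: [0.591, 0.806, -0.004, 0.001]
wrist_force: [1.2, 0.1, 0.8]
finger_gap: 0.0272
gripper_force: 0.1
```

```bash
python3 g.py; python3 c.py
```

```text
rest frame tcp mm [ 1.1  1.1 97. ] mid z 110.0 yaw -1.265 F 0.1 W [1.2 0.1 0.8] 22.9
[-54.   86.9 -78.   77.5] 21
[108.8 113.6  69.7 159.5] 130
[67.4 37.9 40.6 78.1] 124
[-21.7 147.5 -21.6 119.1] 90
[-47.7 171.2 -38.5 152.4] 116
[ 86.5 131.8 103.6 112.1] 131
[13.5 54.4 17.  79.4] 82
[-62.8 109.  -37.5  92.9] 148
[-104.9   94.3  -62.6  109.3] 19
[32.9 80.1 14.8 54.9] 54
[-10.5  99.9  12.   97.8] 175
[  7.5  65.8 -12.6  67.2] 176
[ 24.4 144.3  24.4 115.2] 90
[24.9 46.4  6.6 19.9] 55
[-16.3 117.8 -15.9 145.5] 89
[101.5 109.2  88.6 124. ] 131
[ 19.1 111.3  19.4 143.7] 89
[ 9.2 32.  36.5 70.8] 55
```

>>> carry_out:
  series:
    - {"offset": [0, 0, 0], "turn": 0, "jaw": 0.29}
    - {"offset": [0, 0, 0], "turn": 0, "jaw": 0.27}
    - {"offset": [0, 0, 0], "turn": 0, "jaw": 0.25}
    - {"offset": [0, 0, 0.1], "turn": 0, "jaw": 0.2}
    - {"offset": [0, 0, 0.3], "turn": 0, "jaw": 0.15}
    - {"offset": [0, 0, 0.6], "turn": 0, "jaw": 0.15}
    - {"offset": [0, 0, 2], "turn": 0, "jaw": 0.15}
    - {"offset": [0, 0, 4], "turn": 0, "jaw": 0.15}
    - {"offset": [0, 0, 6], "turn": 0, "jaw": 0.15}
    - {"offset": [0, 0, 8], "turn": 0, "jaw": 0.15}
    - {"offset": [0, 0, 10], "turn": 0, "jaw": 0.15}
    - {"offset": [0, 0, 11], "turn": 0, "jaw": 0.15}
    - {"offset": [0, 0, 11], "turn": 0, "jaw": 0.15}
    - {"offset": [0, 0, 11], "turn": 0, "jaw": 0.15}

```text
clock: 24.12
eef_pos: [0.4163, 0.3268, 0.2071]
orientation: [0.592, 0.806, -0.003, 0.001]
wrist_force: [0.4, 0.3, -1.8]
finger_gap: 0.0233
gripper_force: 58.6
```

```bash
python3 g.py
cat > d.py <<'E'
from h import *
im=get_image('side');s=readout.observe();p=proj('side',s['eef_pos'])[0]
x0,y0=int(p[0])-50,int(p[1])-40
c=cv2.resize(im[y0:y0+110,x0:x0+100],None,fx=4,fy=4,interpolation=cv2.INTER_CUBIC);cv2.imwrite('pics/x.png',c)
L=cv2.createLineSegmentDetector().detect(cv2.cvtColor(c,cv2.COLOR_BGR2GRAY))[0][:,0]
f=s['eef_pos'];yaw=.31;cc,n=np.cos(yaw),np.sin(yaw);yv=np.array([-n,cc,0])
for a in L:
    if np.hypot(a[2]-a[0],a[3]-a[1])>35:
        O,d=ray('side',a.reshape(2,2)/4-.375+[x0,y0]);q=O+d*((.031-(O-f)@yv)/(d@yv))[:,None]-f
        q=np.c_[q@[cc,n,0],q[:,2]]*1000
        if abs(q[:,0]).max()<45 and q[:,1].max()<70: print(q.round(1).ravel(),round(np.degrees(np.arctan2(q[1,1]-q[0,1],q[1,0]-q[0,0]))%180,1))
E
python3 d.py
```

```text
rest frame tcp mm [  2.    1.  207.1] mid z 220.1 yaw -1.266 F 58.6 W [ 0.4  0.3 -1.8] 24.12
[-19.9  33.  -19.6  15.9] 90.9
[30.8 29.1 30.  48.7] 92.4
[   9.5 -118.7  -15.2 -118.5] 179.5
[-15.1  18.2 -15.   45.4] 89.8
[44.2 21.3 42.6 38. ] 95.5
[-10.6   2.   12.7   2.3] 0.8
[-12.4 -68.5   7.9 -68.9] 178.9
[22.3 45.1 21.8 12.5] 89.2
[  9.7 -30.6 -11.1 -30.2] 179.0
[-12.4 -30.9 -12.9 -66.5] 89.2
[17.  10.8 16.9 44. ] 90.1
[13.  40.1 13.6 22.7] 91.9
```

```bash
cat > pr.py <<'E'
from h import *
im=get_image('side');s=readout.observe();f=s['eef_pos'];yv=np.array([-.305,.952,0]);xv=np.array([.952,.305,0])
for z in range(52,-140,-6):
    r=[]
    for x in (-16,-9,0,9,16):
        u,v=proj('side',f+.031*yv+x*1e-3*xv+[0,0,z*1e-3])[0]; r.append(im[int(round(v)),int(round(u))].tolist())
    print(z,r)
E
python3 pr.py; python3 g.py
```

```text
52 [[36, 35, 37], [38, 38, 38], [39, 54, 72], [44, 64, 86], [41, 51, 67]]
46 [[37, 37, 38], [41, 43, 49], [47, 67, 89], [48, 68, 91], [64, 64, 68]]
40 [[36, 36, 37], [54, 78, 105], [54, 78, 105], [49, 70, 92], [84, 83, 81]]
34 [[46, 44, 45], [56, 81, 109], [56, 81, 109], [58, 83, 110], [57, 62, 71]]
28 [[44, 43, 44], [54, 80, 110], [54, 80, 107], [59, 85, 113], [56, 60, 69]]
22 [[57, 55, 59], [55, 80, 109], [56, 80, 107], [57, 82, 109], [64, 66, 70]]
16 [[119, 122, 128], [54, 80, 109], [57, 81, 108], [56, 82, 108], [67, 67, 73]]
10 [[137, 142, 150], [54, 82, 110], [57, 82, 108], [55, 80, 106], [62, 64, 70]]
4 [[140, 143, 153], [54, 78, 107], [54, 79, 108], [52, 76, 103], [99, 105, 113]]
-2 [[137, 142, 154], [124, 133, 142], [129, 138, 146], [130, 138, 149], [93, 100, 107]]
-8 [[135, 140, 151], [125, 134, 144], [125, 134, 144], [125, 134, 143], [95, 102, 110]]
-14 [[137, 140, 150], [125, 133, 143], [123, 132, 142], [123, 132, 142], [79, 88, 100]]
-20 [[138, 144, 153], [124, 132, 143], [123, 133, 142], [126, 136, 146], [70, 81, 95]]
-26 [[134, 139, 150], [124, 132, 143], [123, 132, 145
[... 947 characters left out ...]
23]]
-98 [[139, 147, 155], [87, 113, 161], [67, 114, 181], [71, 101, 136], [73, 99, 124]]
-104 [[142, 145, 154], [65, 110, 179], [68, 111, 177], [70, 97, 124], [73, 100, 124]]
-110 [[121, 142, 175], [67, 113, 180], [66, 111, 174], [72, 99, 128], [72, 100, 125]]
-116 [[126, 134, 153], [71, 118, 185], [67, 112, 178], [61, 95, 143], [52, 75, 98]]
-122 [[127, 131, 143], [56, 68, 90], [90, 95, 107], [55, 66, 85], [60, 65, 74]]
-128 [[136, 140, 151], [143, 148, 157], [146, 150, 159], [143, 148, 157], [143, 147, 159]]
-134 [[141, 146, 156], [140, 144, 155], [144, 147, 159], [143, 148, 158], [141, 147, 159]]
rest frame tcp mm [  0.8   0.6 205.9] mid z 218.9 yaw -1.266 F 58.6 W [-0.1  0.9 -0.4] 24.22
```

The profile is clear: the band spans TCP+1 to −31 mm and the foot is 70 mm below the TCP. It is held upright, so I'll go over the bay.

>>> carry_out:
  series:
    - {"offset": [1, -3.5, 0], "turn": 0, "jaw": 0.15}
    - {"offset": [2, -7, 0], "turn": -0.01, "jaw": 0.15}
    - {"offset": [3, -10.5, 0], "turn": -0.02, "jaw": 0.15}
    - {"offset": [4, -14, 0], "turn": -0.025, "jaw": 0.15}
    - {"offset": [4.6, -16, 0], "turn": -0.025, "jaw": 0.15}
    - {"offset": [4.8, -16.6, 0], "turn": -0.025, "jaw": 0.15}
    - {"offset": [4.8, -16.6, 0], "turn": -0.025, "jaw": 0.15}
    - {"offset": [4.8, -16.6, 0], "turn": -0.025, "jaw": 0.15}
    - {"offset": [4.8, -16.6, 0], "turn": -0.025, "jaw": 0.15}

```text
clock: 24.97
eef_pos: [0.4629, 0.1628, 0.2066]
orientation: [0.6, 0.8, -0.004, 0.0]
wrist_force: [-0.2, 0.3, -0.4]
finger_gap: 0.0233
gripper_force: 58.5
```

```bash
cat > b.py <<'E'
from h import *
s=readout.observe();f=s['eef_pos'];a=np.array([.961,.276]);l=np.array([-.276,.961])
q=s['orientation'];print('axial',round(f[:2]@a*1000,1),'lat',round(f[:2]@l*1000,1),'z',round(f[2]*1000,1),'tooly',round(np.pi/2-2*np.arctan2(q[0],q[1]),3),'F',round(s['gripper_force'],1),'W ax/lat/z',np.round([s['wrist_force'][:2]@a,s['wrist_force'][:2]@l,s['wrist_force'][2]],1),round(float(s['clock']),2))
E
python3 b.py
python3 - <<'E'
from h import *
# bay lines in the first top picture, as axial/lateral at candidate heights
t=cv2.imread('pics/top0.png');x0,y0=205,125
c=cv2.resize(t[y0:y0+70,x0:x0+70],None,fx=4,fy=4,interpolation=cv2.INTER_CUBIC)
L=cv2.createLineSegmentDetector().detect(cv2.cvtColor(c,cv2.COLOR_BGR2GRAY))[0][:,0]
a=np.array([.961,.276]);l=np.array([-.276,.961])
for k in L:
    if np.hypot(k[2]-k[0],k[3]-k[1])>40:
        px=k.reshape(2,2)/4-.375+[x0,y0];o=[]
        for z in (.006,.026,.106):
            P=plane('top',px,z)[:,:2];d=P[1]-P[0];o.append(np.round(np.r_[P@a*1000,P@l*1000],0).astype(int).tolist())
        print(px.round(0).ravel(),o,round(np.arctan2(d[1],d[0])%(np.pi/2),3))
E
```

```text
axial 489.8 lat 28.7 z 206.6 tooly 0.283 F 58.5 W ax/lat/z [-0.1  0.4 -0.4] 24.97
[220. 163. 214. 144.] [[510, 557, 74, 75], [504, 551, 73, 74], [483, 525, 69, 70]] 0.303
[255. 135. 261. 154.] [[550, 503, -21, -21], [544, 498, -20, -20], [519, 477, -16, -16]] 0.276
[243. 126. 267. 129.] [[580, 557, -1, -52], [573, 551, 0, -50], [545, 525, 2, -43]] 1.437
[264. 154. 265. 165.] [[502, 477, -29, -23], [497, 472, -28, -22], [476, 454, -23, -17]] 0.037
[247. 146. 228. 151.] [[532, 531, 4, 50], [526, 525, 4, 49], [502, 502, 6, 47]] 0.289
[236. 143. 219. 143.] [[545, 556, 26, 64], [538, 550, 26, 63], [514, 524, 26, 60]] 1.55
[260. 130. 236. 127.] [[560, 583, -35, 16], [553, 576, -33, 17], [527, 548, -28, 18]] 1.433
[222. 161. 225. 171.] [[514, 489, 69, 69], [509, 484, 68, 68], [487, 464, 64, 64]] 0.303
[235. 155. 222. 158.] [[519, 519, 37, 68], [514, 514, 37, 67], [492, 492, 36, 63]] 0.279
[223. 141. 236. 141.] [[558, 549, 53, 25], [551, 543, 52, 25], [526, 518, 50, 25]] 1.55
```

>>> carry_out:
  series:
    - {"offset": [0.07, -0.24, 0], "turn": 0, "jaw": 0.15}
    - {"offset": [0.07, -0.24, -2], "turn": 0, "jaw": 0.15}
    - {"offset": [0.07, -0.24, -4.5], "turn": 0, "jaw": 0.15}
    - {"offset": [0.07, -0.24, -7], "turn": 0, "jaw": 0.15}
    - {"offset": [0.07, -0.24, -9], "turn": 0, "jaw": 0.15}
    - {"offset": [0.07, -0.24, -10.5], "turn": 0, "jaw": 0.15}
    - {"offset": [0.07, -0.24, -11.6], "turn": 0, "jaw": 0.15}
    - {"offset": [0.07, -0.24, -12.3], "turn": 0, "jaw": 0.15}
    - {"offset": [0.07, -0.24, -12.3], "turn": 0, "jaw": 0.15}

```text
clock: 25.72
eef_pos: [0.4633, 0.1591, 0.0827]
orientation: [0.601, 0.8, -0.005, 0.0]
wrist_force: [0.3, -0.0, -1.7]
finger_gap: 0.0232
gripper_force: 58.7
```

```bash
python3 b.py; python3 pr.py | awk 'NR%2==0 || /^-[67]/'
```

```text
axial 489.2 lat 25.1 z 82.7 tooly 0.282 F 58.7 W ax/lat/z [ 0.2 -0.1 -1.7] 25.72
46 [[46, 45, 49], [46, 56, 69], [49, 66, 89], [48, 68, 91], [48, 47, 48]]
34 [[78, 76, 76], [54, 80, 107], [57, 82, 109], [57, 83, 110], [81, 80, 83]]
22 [[81, 79, 82], [59, 83, 109], [56, 80, 107], [56, 83, 112], [87, 85, 86]]
10 [[83, 102, 121], [70, 97, 121], [66, 92, 114], [74, 101, 124], [68, 92, 116]]
-2 [[76, 98, 119], [71, 95, 121], [70, 95, 118], [72, 96, 121], [70, 94, 117]]
-14 [[108, 116, 131], [73, 98, 123], [68, 93, 118], [72, 99, 123], [68, 93, 114]]
-26 [[108, 120, 134], [71, 97, 123], [69, 94, 117], [74, 99, 123], [70, 94, 116]]
-38 [[94, 107, 123], [71, 97, 121], [69, 93, 118], [74, 100, 124], [71, 96, 118]]
-50 [[68, 97, 132], [73, 99, 123], [71, 95, 119], [71, 96, 121], [69, 93, 116]]
-62 [[65, 87, 112], [71, 98, 123], [69, 94, 118], [73, 99, 124], [72, 96, 120]]
-68 [[64, 87, 111], [72, 98, 123], [70, 96, 120], [72, 98, 124], [70, 94, 119]]
-74 [[68, 93, 115], [73, 97, 121], [71, 98, 123], [71, 96, 122], [68, 94, 116]]
-86 [[51, 71, 94], [77, 101, 128], [69, 99, 123], [74, 102, 127], [69, 94, 117]]
-98 [[64, 68, 75], [66, 69, 74], [66, 69, 76], [62, 65, 72], [97, 134, 168]]
-110 [[64, 69, 76], [65, 69, 75], [65, 65, 69], [99, 138, 173], [97, 136, 171]]
-122 [[143, 149, 159], [141, 146, 155], [100, 137, 173], [94, 132, 164], [68, 94, 119]]
-134 [[143, 144, 153], [98, 136, 169], [89, 126, 158], [104, 119, 136], [49, 65, 96]]
```

>>> carry_out:
  series:
    - {"offset": [0, 0, -0.2], "turn": 0, "jaw": 0.15}
    - {"offset": [0, 0, -0.4], "turn": 0, "jaw": 0.15}
    - {"offset": [0.29, 0.08, -0.4], "turn": 0, "jaw": 0.15}
    - {"offset": [0.58, 0.17, -0.4], "turn": 0, "jaw": 0.15}
    - {"offset": [0.77, 0.22, -0.4], "turn": 0, "jaw": 0.15}
    - {"offset": [0.77, 0.22, -0.4], "turn": 0, "jaw": 0.15}
    - {"offset": [0.77, 0.22, -0.4], "turn": 0, "jaw": 0.15}

```text
clock: 26.35
eef_pos: [0.4722, 0.1605, 0.08]
orientation: [0.602, 0.799, -0.004, 0.001]
wrist_force: [-1.2, 0.2, -0.1]
finger_gap: 0.0232
gripper_force: 58.7
```

```bash
python3 b.py
```

```text
axial 498.1 lat 23.9 z 80.0 tooly 0.28 F 58.7 W ax/lat/z [-1.1  0.6 -0.1] 26.35
```

>>> carry_out:
  series:
    - {"offset": [0.1, 0.03, 0], "turn": 0, "jaw": 0.15}
    - {"offset": [0.2, 0.06, 0], "turn": 0, "jaw": 0.15}
    - {"offset": [0.2, 0.06, 0], "turn": 0, "jaw": 0.15}
    - {"offset": [0.2, 0.06, 0], "turn": 0, "jaw": 0.15}

```text
clock: 26.68
eef_pos: [0.4739, 0.1611, 0.0799]
orientation: [0.601, 0.799, -0.004, 0.001]
wrist_force: [-0.3, 0.2, -1.2]
finger_gap: 0.0231
gripper_force: 58.7
```

>>> carry_out:
  series:
    - {"offset": [0.1, 0.03, 0], "turn": 0, "jaw": 0.15}
    - {"offset": [0.2, 0.06, 0], "turn": 0, "jaw": 0.15}
    - {"offset": [0.2, 0.06, 0], "turn": 0, "jaw": 0.15}
    - {"offset": [0.2, 0.06, 0], "turn": 0, "jaw": 0.15}

```text
clock: 27.02
eef_pos: [0.476, 0.1617, 0.0799]
orientation: [0.601, 0.799, -0.004, 0.001]
wrist_force: [0.3, 0.7, -2.0]
finger_gap: 0.0234
gripper_force: 58.7
```

>>> carry_out:
  series:
    - {"offset": [0.1, 0.03, 0], "turn": 0, "jaw": 0.15}
    - {"offset": [0.2, 0.06, 0], "turn": 0, "jaw": 0.15}
    - {"offset": [0.2, 0.06, 0], "turn": 0, "jaw": 0.15}
    - {"offset": [0.2, 0.06, 0], "turn": 0, "jaw": 0.15}

```text
clock: 27.35
eef_pos: [0.478, 0.1623, 0.0799]
orientation: [0.601, 0.799, -0.004, 0.001]
wrist_force: [0.2, 1.2, -1.2]
finger_gap: 0.0232
gripper_force: 58.7
```

>>> carry_out:
  series:
    - {"offset": [0.1, 0.03, 0], "turn": 0, "jaw": 0.15}
    - {"offset": [0.2, 0.06, 0], "turn": 0, "jaw": 0.15}
    - {"offset": [0.2, 0.06, 0], "turn": 0, "jaw": 0.15}
    - {"offset": [0.2, 0.06, 0], "turn": 0, "jaw": 0.15}

```text
clock: 27.68
eef_pos: [0.48, 0.163, 0.0799]
orientation: [0.601, 0.799, -0.004, 0.001]
wrist_force: [-0.6, -0.4, -0.9]
finger_gap: 0.0231
gripper_force: 58.7
```

```bash
python3 b.py
```

```text
axial 506.2 lat 24.1 z 79.9 tooly 0.28 F 58.7 W ax/lat/z [-0.7 -0.2 -0.9] 27.68
```

>>> carry_out:
  series:
    - {"offset": [0.1, 0.03, 0], "turn": 0, "jaw": 0.15}
    - {"offset": [0.15, 0.045, 0], "turn": 0, "jaw": 0.15}
    - {"offset": [0.15, 0.045, 0], "turn": 0, "jaw": 0.15}
    - {"offset": [0.15, 0.045, 0], "turn": 0, "jaw": 0.15}

```text
clock: 28.02
eef_pos: [0.4814, 0.1634, 0.0799]
orientation: [0.601, 0.799, -0.004, 0.001]
wrist_force: [0.2, -0.4, -1.1]
finger_gap: 0.0232
gripper_force: 58.7
```

>>> carry_out:
  series:
    - {"offset": [0.1, 0.03, 0], "turn": 0, "jaw": 0.15}
    - {"offset": [0.15, 0.045, 0], "turn": 0, "jaw": 0.15}
    - {"offset": [0.15, 0.045, 0], "turn": 0, "jaw": 0.15}
    - {"offset": [0.15, 0.045, 0], "turn": 0, "jaw": 0.15}

```text
clock: 28.35
eef_pos: [0.4823, 0.1635, 0.0798]
orientation: [0.601, 0.799, -0.005, 0.001]
wrist_force: [-1.8, -0.1, -0.9]
finger_gap: 0.0232
gripper_force: 58.8
```

```bash
python3 b.py
```

```text
axial 508.6 lat 24.0 z 79.8 tooly 0.28 F 58.8 W ax/lat/z [-1.8  0.4 -0.9] 28.35
```

>>> carry_out:
  series:
    - {"offset": [0.1, 0.03, 0], "turn": 0, "jaw": 0.15}
    - {"offset": [0.15, 0.045, 0], "turn": 0, "jaw": 0.15}
    - {"offset": [0.15, 0.045, 0], "turn": 0, "jaw": 0.15}

```text
clock: 28.6
eef_pos: [0.4826, 0.1635, 0.0796]
orientation: [0.601, 0.799, -0.006, 0.0]
wrist_force: [-5.2, -0.9, 1.6]
finger_gap: 0.0234
gripper_force: 59.0
```

```bash
python3 b.py
```

```text
axial 508.9 lat 23.9 z 79.6 tooly 0.281 F 59.0 W ax/lat/z [-5.2  0.6  1.6] 28.6
```

Stop contact found at −5 N. I'll back off the overshoot and lower to the floor.

>>> carry_out:
  series:
    - {"offset": [-0.2, -0.06, 0], "turn": 0, "jaw": 0.15}
    - {"offset": [-0.23, -0.07, 0], "turn": 0, "jaw": 0.15}
    - {"offset": [-0.23, -0.07, -0.1], "turn": 0, "jaw": 0.15}
    - {"offset": [-0.23, -0.07, -0.2], "turn": 0, "jaw": 0.15}
    - {"offset": [-0.23, -0.07, -0.3], "turn": 0, "jaw": 0.15}
    - {"offset": [-0.23, -0.07, -0.3], "turn": 0, "jaw": 0.15}

```text
clock: 29.1
eef_pos: [0.4822, 0.1635, 0.0767]
orientation: [0.601, 0.799, -0.004, 0.001]
wrist_force: [-3.0, -0.8, -1.7]
finger_gap: 0.023
gripper_force: 58.8
```

```bash
python3 b.py
```

```text
axial 508.5 lat 24.1 z 76.7 tooly 0.28 F 58.8 W ax/lat/z [-3.1  0.1 -1.7] 29.1
```

>>> carry_out:
  series:
    - {"offset": [0, 0, -0.1], "turn": 0, "jaw": 0.15}
    - {"offset": [0, 0, -0.1], "turn": 0, "jaw": 0.15}
    - {"offset": [0, 0, -0.1], "turn": 0, "jaw": 0.15}

```text
clock: 29.35
eef_pos: [0.4821, 0.1635, 0.0759]
orientation: [0.601, 0.799, -0.004, 0.001]
wrist_force: [-2.0, -0.7, 0.8]
finger_gap: 0.0236
gripper_force: 58.9
```

>>> carry_out:
  series:
    - {"offset": [0, 0, -0.1], "turn": 0, "jaw": 0.15}
    - {"offset": [0, 0, -0.1], "turn": 0, "jaw": 0.15}
    - {"offset": [0, 0, -0.1], "turn": 0, "jaw": 0.15}

```text
clock: 29.6
eef_pos: [0.4822, 0.1634, 0.0758]
orientation: [0.602, 0.799, -0.004, 0.001]
wrist_force: [-3.7, -2.7, 9.3]
finger_gap: 0.0236
gripper_force: 60.2
```

>>> carry_out:
  series:
    - {"offset": [-0.03, -0.01, 0.1], "turn": 0, "jaw": 0.15}
    - {"offset": [-0.03, -0.01, 0.1], "turn": 0, "jaw": 0.26}
    - {"offset": [-0.03, -0.01, 0.1], "turn": 0, "jaw": 0.27}
    - {"offset": [-0.03, -0.01, 0.1], "turn": 0, "jaw": 0.275}
    - {"offset": [-0.03, -0.01, 0.1], "turn": 0, "jaw": 0.28}
    - {"offset": [-0.03, -0.01, 0.1], "turn": 0, "jaw": 0.285}
    - {"offset": [-0.03, -0.01, 0.1], "turn": 0, "jaw": 0.29}
    - {"offset": [-0.03, -0.01, 0.1], "turn": 0, "jaw": 0.3}
    - {"offset": [-0.03, -0.01, 0.1], "turn": 0, "jaw": 0.32}
    - {"offset": [-0.03, -0.01, 0.1], "turn": 0, "jaw": 0.35}
    - {"offset": [-0.03, -0.01, 0.1], "turn": 0, "jaw": 0.4}
    - {"offset": [-0.03, -0.01, 0.1], "turn": 0, "jaw": 0.5}
    - {"offset": [-0.03, -0.01, 0.1], "turn": 0, "jaw": 0.6}
    - {"offset": [-0.03, -0.01, 0.1], "turn": 0, "jaw": 0.7}
    - {"offset": [-0.03, -0.01, 0.1], "turn": 0, "jaw": 0.7}

```text
clock: 30.85
eef_pos: [0.4819, 0.1635, 0.0759]
orientation: [0.601, 0.799, -0.004, 0.001]
wrist_force: [0.3, -0.7, 1.0]
finger_gap: 0.0594
gripper_force: 0.0
```

>>> carry_out:
  series:
    - {"offset": [0, 0, 1], "turn": 0, "jaw": 0.7}
    - {"offset": [0, 0, 3], "turn": 0, "jaw": 0.7}
    - {"offset": [0, 0, 6], "turn": 0, "jaw": 0.7}
    - {"offset": [0, 0, 9], "turn": 0, "jaw": 0.7}
    - {"offset": [0, 0, 12], "turn": 0, "jaw": 0.7}
    - {"offset": [0, 0, 15], "turn": 0, "jaw": 0.7}
    - {"offset": [-3, -4, 15], "turn": 0, "jaw": 0.7}
    - {"offset": [-6, -8, 15], "turn": 0, "jaw": 0.7}
    - {"offset": [-9, -12, 15], "turn": 0, "jaw": 0.7}
    - {"offset": [-9, -15, 15], "turn": 0, "jaw": 0.7}
    - {"offset": [-9, -15, 15], "turn": 0, "jaw": 0.7}
    - {"offset": [-9, -15, 15], "turn": 0, "jaw": 0.7}

```text
clock: 31.85
eef_pos: [0.3896, 0.0096, 0.2264]
orientation: [0.604, 0.797, -0.006, 0.001]
wrist_force: [0.2, -0.3, -0.7]
finger_gap: 0.0596
gripper_force: 0.0
```

```bash
python3 b.py
python3 - <<'E'
from h import *
t=get_image('top');cv2.imwrite('pics/t9.png',t);c=t[120:200,205:285]
h=cv2.cvtColor(c,cv2.COLOR_BGR2HSV);t0=cv2.imread('pics/top0.png')[120:200,205:285]
m=(cv2.absdiff(c,t0).max(2)>25).astype('uint8');n,l,s,ce=cv2.connectedComponentsWithStats(m)
a=np.array([.961,.276]);lt=np.array([-.276,.961])
for i in range(1,n):
    if s[i,4]>30:
        r=cv2.minAreaRect(cv2.findNonZero((l==i).astype('uint8')));print(s[i],ce[i],r)
c4=cv2.resize(c,None,fx=4,fy=4,interpolation=cv2.INTER_CUBIC)
for k in cv2.createLineSegmentDetector().detect(cv2.cvtColor(c4,cv2.COLOR_BGR2GRAY))[0][:,0]:
    if np.hypot(k[2]-k[0],k[3]-k[1])>40:
        px=k.reshape(2,2)/4-.375+[205,120];P=plane('top',px,.116)[:,:2];d=P[1]-P[0]
        print(px.round(0).ravel(),np.round(np.r_[P@a,P@lt]*1000).astype(int),round(np.arctan2(d[1],d[0])%(np.pi/2),3))
E
```

```text
axial 377.1 lat -98.3 z 226.4 tooly 0.274 F 0.0 W ax/lat/z [ 0.1 -0.4 -0.7] 31.85
[  4   0  76  11 437] [52.04805492  3.22425629] ((41.5, 5.0), (10.0, 75.0), 90.0)
[49 11 10 24 81] [53.95061728 22.22222222] ((54.050376892089844, 22.326194763183594), (24.040321350097656, 3.4128217697143555), 72.47443389892578)
[ 16  16  33  21 290] [31.55172414 24.05517241] ((31.700000762939453, 25.100000381469727), (12.649109840393066, 32.88768768310547), 71.56504821777344)
[ 7 24  9 24 80] [10.8875 35.3625] ((10.886487007141113, 35.38108444213867), (24.041519165039062, 3.2349448204040527), 72.89727020263672)
[ 18  30  33  23 366] [34.18032787 39.18852459] ((35.129764556884766, 41.06920623779297), (16.013887405395508, 33.73314666748047), 73.0724868774414)
[ 21  38  59  42 944] [63.27648305 60.30402542] ((49.999996185302734, 58.49999237060547), (40.99999237060547, 57.99999237060547), 90.0)
[ 6 74 11  6 48] [11.10416667 77.02083333] ((11.0, 76.5), (5.0, 10.0), 90.0)
[220. 163. 216. 149.] [480 510  68  69] 0.288
[255. 135. 261. 154.] [516 475 -15 -15] 0.276
[243. 126. 267. 129.] [542 522   3 -43] 1.436
[235. 152. 254. 146.] [494 494  34  -7] 0.277
[208. 121. 220. 123.] [571 561  68  46] 1.42
[265. 192. 259. 180.] [399 425  -2   4] 0.485
[264. 154. 265. 165.] [474 451 -23 -17] 0.034
[235. 127. 205. 123.] [545 570  19  75] 1.431
[284. 133. 266. 131.] [504 518 -74 -40] 1.448
[252. 144. 240. 148.] [500 499  -5  22] 0.29
[221. 158. 227. 176.] [489 451  64  63] 0.305
[253. 129. 242. 128.] [530 539 -14   6] 1.435
[255. 160. 230. 167.] [467 467   0  51] 0.283
[211. 128. 222. 129.] [555 548  65  45] 1.54
[228. 163. 248. 157.] [475 476  52  11] 0.29
```

The numbers agree: the carton's top front edge is parallel to the bay (0.28 rad), its lateral centre is about 26 mm against the bay's 26, the axial position matches the stop contact, and the robot is clear. Handing in.

```bash
python3 -c "
from rig import bot
print(bot.hand_in())"
```

```text
the job is handed in; nothing more can be done
None
```

I leaned the carton on the rest, let go of it there, took it again by its broad faces, stood it on end in the bay against the stop and handed the job in at about 32 s; hand-in gave no verdict, and the top-view numbers put it square and centred.

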